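# Hold the set collar on the flat of a potter's wheel shaft

### The arm

A 6-joint arm with a two-finger parallel gripper is mounted at the origin on the work surface. World frame = base frame: x ahead of the robot, y to its left, z up, the work surface at z = 0. Lengths are in m, angles in degrees, forces in N, time in s.
With the tool pointing down it reaches from about 0.25 to 0.725 m from the base axis. Payload 9.7 kg.
Tool frame: the origin (TCP) lies at the very end of the fingers, on their centre line; the grasp point (between the pads) lies 19 mm behind it (bot.pinch_z is the distance from the TCP to the grasp point, in m); x points along the fingers, z is the direction in which the jaws open and shut, and the axes are right-handed (so a half turn about x gives the same grasp; the last joint's range is limited). The gripper opens to 85 mm and grips with 20 to 120 N. Pads are 22 mm wide; open, the fingers measure 114 mm over their backs; the gripper's body (76 mm by 85 mm) begins 54 mm behind the grasp point. The pads swing forward as they close: fully open they stand 13 mm farther back than shut.
Start: joints at [-68.239, 4.979, 10.078, 95.1, 0, 90], TCP at [0.204, -0.511, 0.203] pointing down, gripper open.
Joint ranges: [-179.16, 179.16], [-48.56, 103.87], [-65.8, 70.77], [-126.05, 130.52], [-82.76, 87.17], [-180, 180]. Speed limits (degrees/s): [127.2, 127.2, 147.25, 180, 180, 180].

### API

Orientations are given as [roll, pitch, yaw] about the fixed x, y, z axes, in that order (R = Rz(yaw) Ry(pitch) Rx(roll)).
In Python, from workcell import bot gives the robot as it stands.
- The arm moves only by the tool play_rows, never from a script. Its argument "rows" is a list of rows, each a list of 3 entries, a list of its own where there are three numbers: the shift along the tool's x, y, z in cm, then the turn about the tool's x in degrees, then the finger opening in cm, from 0 to 8.54. A call has 1 to 12 rows; each row is the pose to reach, as a shift and turn from the pose commanded when the call began, along the tool's axes at that moment; what a row does not reach only later rows make up. A row lasts 1/12 s, in which the tool goes at most 41.7 mm and 7.16 degrees, less where a joint would pass 70% of its speed; a pose out of reach is approached as far as the arm can. A call with a gripper value outside its range is refused whole. The fingers move at their own pace and stop on an object; "squeeze" is the grip in N (left out, the last holds). Time passes only in rows, so rows that repeat a pose let the fingers close. It gives the time, the measured TCP pose, the force and the opening at its end, in the units of the state.
- bot.get_obs(): the state, without advancing time (a new reading comes with each control period).
- bot.camera(name): name is "scene" or "top"; returns (picture, depth): 400x640x3 uint8, blue, green, red; 400x640 float32, m along the optical axis (not along the pixel's ray), 0 where there is no reading.
- bot.camera_model(name): a dict with "fx", "fy", "cx", "cy" (pixels), "k1" (the pictures are not rectified: a ray, as slopes to the right and down, at radius r is drawn at 1 + k1 r^2 times it, then the intrinsics apply), "origin" and "attitude" of the camera in the world. Camera axes: x right, y down, z forward; pixel columns grow to the right and rows downward; lengths in m; the calibration is good to about 2 mm. A picture is of the moment at which its call begins. camera_model takes no time and is no camera call.
- bot.job_done(): hands the job in, once; it reports no verdict.
The state is a dict: "time": time; "q": joint angles; "qd": joint speeds; "joint_efforts": joint torques, N m; "ee_pos": TCP position; "tcp_rot": TCP orientation; "wrist_force": force on the tool from outside, world axes, zero at the start; "torque": the same for the moment, N m; "opening": finger opening in m.
Only numpy, scipy, OpenCV 4.12 (cv2) and the standard library are available. Lean on these libraries where they do the work, as an engineer would, in place of code of your own. Each camera call takes 0.05 s, during which the arm holds its last target.

### The job

The throwing wheel's drive is on the bench for repair. First, leaving the collar where it lies, feel for the two flats on the shaft with the fingers and turn the shaft until one of its flats faces the notch in the housing's lug. Then, without forcing it, slip the loose collar over the shaft with its set-screw on that flat, pointing at the notch, and finish while holding it there level with the end of the shaft, clear of the housing, ready for a colleague to tighten the screw; do not let go, and leave the bowl, the jar and the bearing ring alone.

Things in the scene. Friction and masses are not known exactly. Their poses are not given: they have to be found in the camera images.
- housing: Grey steel bearing housing, fixed to the bench: base plate 160 x 116 x 12 mm (x from -60 to +100 mm), round boss of radius 43 mm at the foot, 30 mm from 30 mm up, top at z = 45 mm. Origin on the shaft's axis at bench level, z up; +x points from the shaft to the notch in the lug, roughly away from the robot.
- guide_notch (a point): Middle of the notch in the housing's lug, 88 mm from the shaft's axis and 89 mm above the bench. The lug is a 10 mm thick plate across the housing's x, 70 mm wide and 101 mm high; the notch is 30 mm wide and open at the top from 70 mm up.
- shaft_top (a point): Centre of the upper end of the upright steel shaft, 100 mm above the bench. This point belongs to the housing and does not turn; its x axis points at the notch. The shaft is 25 mm round with two alike, opposite flats 17 mm apart along its upper 50 mm, top 2 mm bevelled. It turns either way about its upright axis with slight friction (0.08 N m) and stays where it is left.
- flats_mid (a point): On the shaft's axis, 75 mm above the bench, half-way up the flats (does not turn). The flats' angle is not given: they start 0.5 rad or more off facing the notch. Seen from above (a dark dot marks one) or felt: jaws closing square on the flats stop 17 mm apart, d off square at 25 mm x cos(47 deg - d), beyond d = 47 deg at 25 mm, and hardly turn the shaft.
- collar_center (a point): Centre of the loose steel collar (about 150 g), half-way up; it lies flat on the bench, z up, centre 11 mm up. 22 mm tall, body 41 mm round, open bore 28 mm. Two outside grip flats, 28 mm long and 46 mm apart, face its +y and -y; the set-screw sticks out along its +x.
- screw_head (a point): Outer end of the collar's set-screw (head 13 mm across), 38 mm from the collar's centre along its +x. Inside the bore, half-way up, the screw's tip (5 mm wide, 6 mm tall) ends 10 mm from the centre: the collar goes down over the shaft only with the screw facing a flat to within about 0.3 rad.
- bowl_center (a point): White bowl, 120 mm across and 55 mm high, half-way up. A bystander, leave alone.
- jar_center (a point): Closed jar, 56 mm across and 75 mm high, half-way up. A bystander, leave alone.
- bearing_center (a point): Plain bearing ring, 42 mm across, 12 mm high, bore 24 mm, no screw, half-way up. A bystander, leave alone.
Not all that is in view belongs to the job. What is meant by the housing is not yellow, and is the smaller of those in its own colour. Leave any blue look-alike of the part that bears collar_center alone.

How it is judged:
By the outcome, as a careful person would: the job done as asked, in the order asked, and still so for the second after the job is handed in, while the arm keeps its last pose, push and grip.
It also fails if it takes over 61 s, if anything falls off the work surface, if the arm or the gripper's body presses on something with over 40 N, if the wrist force passes 120 N, or if a joint passes its speed limit or range.

## Working session

There is one attempt and no reset: what is moved stays moved. The work goes in short steps, Python scripts to look and compute and a tool call to move; the robot and the scene stay as the last step left them, time stands still between calls to the robot, and variables do not carry over. Pictures are saved under pics/ and viewed, and the job is handed in when it is done.

Besides the shell and the picture viewer there is one more tool, called after "Request:" by a JSON object that holds its "method" and its "body". play_rows: Moves the arm, as the interface text tells. Its arguments: {"type":"object","properties":{"rows":{"type":"array"},"squeeze":{"type":"number"}},"required":["rows"]}

```bash
ls; mkdir -p pics; python3 - <<'E'
from workcell import bot
import cv2,numpy as np,pickle
for n in ("scene","top"):
    p,d=bot.camera(n); cv2.imwrite(f"pics/{n}0.png",p); np.savez(f"pics/{n}0.npz",p=p,d=d); print(n,bot.camera_model(n))
print(bot.get_obs(),bot.pinch_z)
E
```

```text
pics
scene {'fx': 365.8663744253609, 'fy': 365.8663744253609, 'cx': 319.57648628941826, 'cy': 196.20758655100371, 'k1': -0.04849384209570275, 'origin': array([ 0.78235058, -0.53566689,  0.78973744]), 'attitude': array([-141.39203088,   -0.59228194,   31.59871617])}
top {'fx': 445.7601251099916, 'fy': 445.7601251099916, 'cx': 319.58294117374624, 'cy': 189.14510128131508, 'k1': 0.03034210900283636, 'origin': array([ 0.42435775, -0.03743961,  1.05544539]), 'attitude': array([-175.29887387,   -1.15484025,  -88.75236035])}
{'time': 0.1, 'q': array([-6.82399723e+01,  5.00765198e+00,  1.00384161e+01,  9.51000651e+01,
       -1.32732923e-03,  8.99998635e+01]), 'qd': array([-0.05429303, -0.25755375,  0.13821592, -0.00397475,  0.03165506,
       -0.1118221 ]), 'joint_efforts': array([-2.36685792e-04, -5.21562195e+01,  4.65652335e+01,  1.59392174e-02,
        4.42661246e-05,  1.35597551e-05]), 'ee_pos': array([ 0.20379726, -0.51058183,  0.20195166]), 'tcp_rot': array([-178.90287896,   89.9306863 ,  112.85728596]), 'wrist_force': array([ 0.21329822, -0.03664562,  0.76012026]), 'torque': array([ 0.01319804,  0.03413342, -0.01675436]), 'opening': 0.08524461138042012} 0.0187
```

View pics/scene0.png

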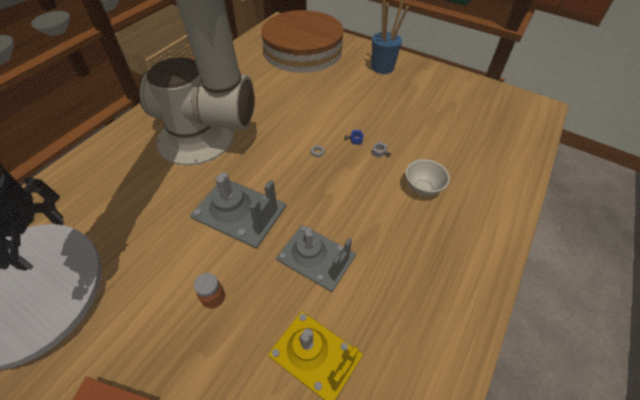

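View pics/top0.png

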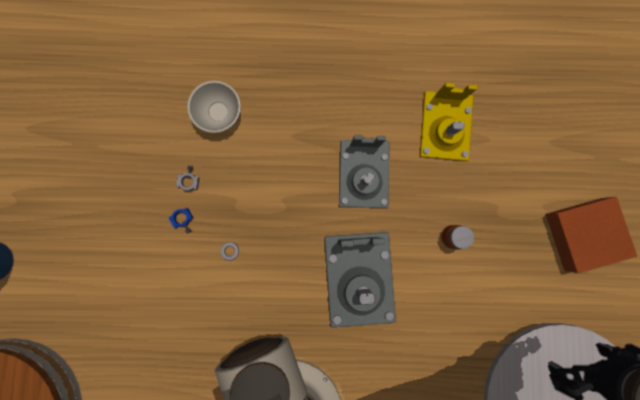

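The scene and top views show the smaller grey housing at top (365,178), with its notch lug at (368,140). The grey collar is at (187,181) with its screw towards (190,168), and the blue look-alike is at (180,217). Next I'll zoom in and measure.

```bash
cat > h.py <<'E'
import numpy as np,cv2
from scipy.spatial.transform import Rotation as R
from workcell import bot
def cam(n):
    m=bot.camera_model(n); K=np.array([[m['fx'],0,m['cx']],[0,m['fy'],m['cy']],[0,0,1]])
    return K,np.array([m['k1'],0,0,0.]),np.array(m['origin']),R.from_euler('xyz',m['attitude'],degrees=True).as_matrix()
def rays(n,uv):
    K,D,o,M=cam(n)
    p=cv2.undistortPoints(np.array(uv,float).reshape(-1,1,2),K,D)[:,0]
    return o,np.c_[p,np.ones(len(p))]@M.T
def onz(n,uv,z):
    o,r=rays(n,uv); return o+r*((z-o[2])/r[:,2])[:,None]
def cloud(n,d,box):
    u0,v0,u1,v1=box
    V,U=np.mgrid[v0:v1,u0:u1]; o,r=rays(n,np.c_[U.ravel(),V.ravel()])
    return (o+r*d[v0:v1,u0:u1].reshape(-1,1)).reshape(v1-v0,u1-u0,3)
def proj(n,P):
    K,D,o,M=cam(n); c=(np.atleast_2d(P)-o)@M
    return cv2.projectPoints(c,np.zeros(3),np.zeros(3),K,D)[0][:,0]
E
python3 - <<'E'
from h import *
for n,b in (("top",(330,125,400,215)),("top",(160,155,250,265)),("scene",(270,215,360,290)),("scene",(305,120,400,170))):
    z=np.load(f"pics/{n}0.npz");p=z['p'];d=z['d']
    c=cloud(n,d,b)
    s=6 if b[3]-b[1]<100 else 5
    im=cv2.resize(p[b[1]:b[3],b[0]:b[2]],None,fx=s,fy=s,interpolation=cv2.INTER_CUBIC)
    cv2.imwrite(f"pics/z_{n}_{b[0]}.png",im)
z=np.load("pics/top0.npz");d=z['d']
c=cloud("top",d,(330,125,400,215))
t=c[(c[...,2]>.094)&(c[...,2]<.106)]
print(len(t)); print(np.round(t,3))
for (u,v) in [(187,181),(190,168),(365,180),(350,205)]: print(u,v,onz("top",[[u,v]],.011), d[v,u])
E
```

```text
173
[[ 0.623 -0.129  0.102]
 [ 0.623 -0.131  0.102]
 [ 0.624 -0.134  0.099]
 [ 0.621 -0.127  0.102]
 [ 0.621 -0.129  0.1  ]
 [ 0.621 -0.131  0.102]
 [ 0.621 -0.134  0.101]
 [ 0.621 -0.136  0.099]
 [ 0.622 -0.138  0.099]
 [ 0.621 -0.14   0.1  ]
 [ 0.621 -0.142  0.101]
 [ 0.621 -0.145  0.101]
 [ 0.621 -0.177  0.104]
 [ 0.622 -0.179  0.102]
 [ 0.622 -0.182  0.1  ]
 [ 0.622 -0.184  0.101]
 [ 0.622 -0.186  0.101]
 [ 0.623 -0.188  0.1  ]
 [ 0.622 -0.19   0.101]
 [ 0.622 -0.192  0.102]
 [ 0.619 -0.127  0.099]
 [ 0.618 -0.129  0.104]
 [ 0.619 -0.132  0.099]
 [ 0.619 -0.134  0.101]
 [ 0.619 -0.136  0.1  ]
 [ 0.618 -0.138  0.103]
 [ 0.619 -0.14   0.103]
 [ 0.619 -0.143  0.099]
 [ 0.619 -0.144  0.102]
 [ 0.62  -0.178  0.098]
 [ 0.62  -0.179  0.102]
 [ 0.621 -0.182  0.097]
 [ 0.62  -0.184  0.101]
 [ 0.62  -0.186  0.1  ]
 [ 0.621 -0.189  0.099]
 [ 0.62  -0.19   0.101]
 [ 0.62  -0.193  0.101]
 [ 0.62  -0.194  0.102]
 [ 0.616 -0.127  0.103]
 [ 0.616 -0.129  0.102]
 [ 0.617 -0.132  0.098]
 [ 0.617 -0.134  0.099]
 [ 0.617 -0.136  0.1  ]
 [ 0.617 -0.138  0.102]
 [ 0.616 -0.14   0.103]
 [ 0.617 -0.143 
[... 2583 characters left out ...]
6 -0.162  0.095]
 [ 0.526 -0.163  0.1  ]
 [ 0.526 -0.166  0.1  ]
 [ 0.526 -0.168  0.1  ]
 [ 0.523 -0.151  0.098]
 [ 0.523 -0.153  0.1  ]
 [ 0.523 -0.155  0.099]
 [ 0.523 -0.157  0.101]
 [ 0.523 -0.159  0.101]
 [ 0.523 -0.161  0.101]
 [ 0.524 -0.163  0.1  ]
 [ 0.524 -0.166  0.098]
 [ 0.521 -0.153  0.097]
 [ 0.521 -0.155  0.101]
 [ 0.521 -0.157  0.102]
 [ 0.521 -0.159  0.1  ]
 [ 0.521 -0.161  0.103]
 [ 0.519 -0.155  0.096]
 [ 0.519 -0.157  0.098]
 [ 0.519 -0.159  0.099]]
187 181 [[0.52252456 0.25331114 0.011     ]] 1.0539604
190 168 [[0.55324413 0.24775515 0.011     ]] 1.0362797
365 180 [[ 0.53486017 -0.16330223  0.011     ]] 0.96235913
350 205 [[ 0.47504165 -0.12882781  0.011     ]] 1.0406353
```

```bash
python3 - <<'E'
import cv2,numpy as np
a=cv2.imread("pics/z_top_330.png");b=cv2.imread("pics/z_scene_270.png")
print(a.shape,b.shape)
cv2.imwrite("pics/m1.png",a)
E
```

```text
(540, 420, 3) (450, 540, 3)
```

View pics/z_top_330.png

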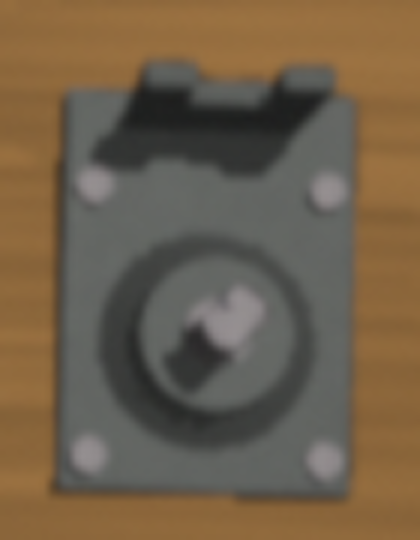

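View pics/z_top_160.png

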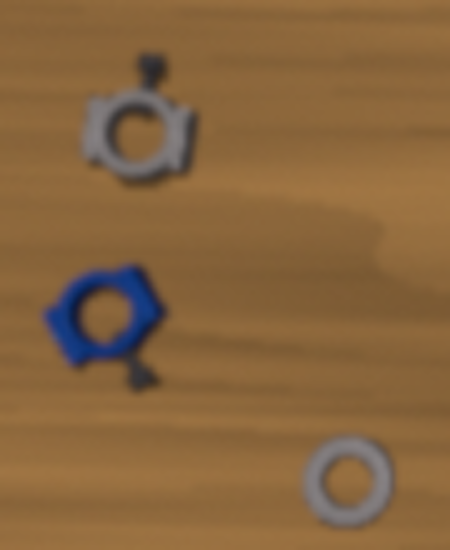

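View pics/z_scene_270.png

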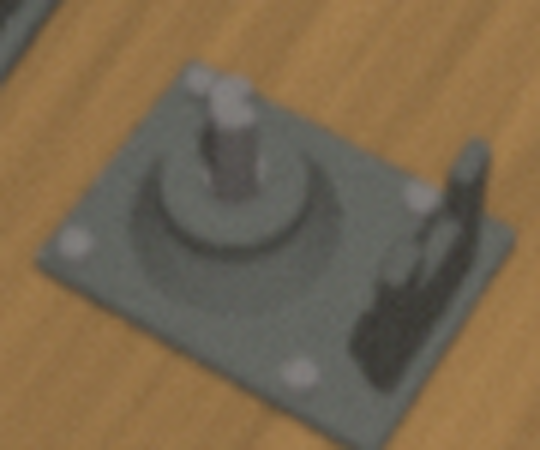

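View pics/z_scene_305.png

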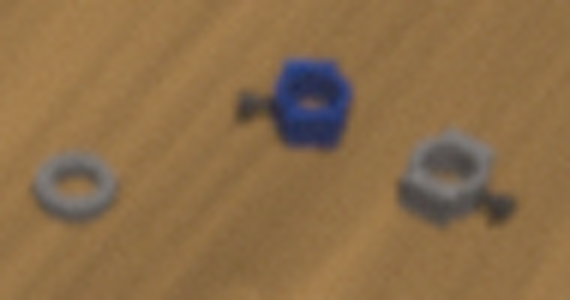

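Housing zoom: shaft end at about (235,315), long axis up-right, with the dot on its upper-left side. The collar's screw points up the image and slightly right. Now fitting these precisely.

```bash
cat > fit.py <<'E'
from h import *
from scipy.optimize import minimize
def shaft(d,box=None,guess=(.530,-.161)):
    b=box or (330,125,400,215)
    c=cloud("top",d,b).reshape(-1,3)
    t=c[(c[:,2]>.093)&(c[:,2]<.107)&(np.hypot(c[:,0]-guess[0],c[:,1]-guess[1])<.02)][:,:2]
    m=t.mean(0);w,v=np.linalg.eigh(np.cov(t.T));l=v[:,1]
    return len(t),m,np.sqrt(w)*1e3,np.degrees(np.arctan2(l[1],l[0]))
E
python3 - <<'E'
from fit import *
z=np.load("pics/top0.npz");d=z['d']
print(shaft(d))
c=cloud("top",d,(330,125,400,215))
# lug prongs
L=c[(c[...,2]>.095)&(c[...,2]<.107)&(c[...,0]>.6)]
for s in (1,-1):
    q=L[(L[:,1]+.161)*s>0]; print(q.mean(0),q.min(0),q.max(0))
# base plate via minAreaRect of points z .006-.02
for z0,z1,nm in ((.008,.016,'plate'),):
    q=c[(c[...,2]>z0)&(c[...,2]<z1)][:,:2].astype(np.float32); r=cv2.minAreaRect(q); print(nm,r,cv2.boxPoints(r))
q=c[(c[...,2]>.04)&(c[...,2]<.05)]; q=q[np.hypot(q[:,0]-.53,q[:,1]+.161)<.04]; print('boss',cv2.minEnclosingCircle(q[:,:2].astype(np.float32)))
# collar
c=cloud("top",d,(165,155,215,200)); 
q=c[(c[...,2]>.0185)&(c[...,2]<.028)]; print(len(q),q.mean(0),cv2.minAreaRect(q[:,:2].astype(np.float32)))
s=c[(c[...,2]>.008)&(c[...,2]<.028)]; print(np.round(s[s[:,0]>.543],3))
for n,uv in (("scene",[[0,0]]),): pass
# scene camera same
d=np.load("pics/scene0.npz")['d']; c=cloud("scene",d,(270,215,360,290))
t=c[(c[...,2]>.094)&(c[...,2]<.107)]; t=t[t[:,0]<.58]; print('scene shaft',len(t),t.mean(0))
t=c[(c[...,2]>.094)&(c[...,2]<.107)]; t=t[t[:,0]>.58]; print('scene lug',len(t),t.mean(0))
c=cloud("scene",d,(368,135,395,165));q=c[(c[...,2]>.0185)&(c[...,2]<.028)]; print('scene collar',len(q),q.mean(0),cv2.minAreaRect(q[:,:2].astype(np.float32)))
E
```

```text
(84, array([ 0.52975843, -0.16012942]), array([4.6673148 , 6.85751735]), np.float64(125.39245840474634))
[ 0.61783013 -0.13568889  0.10050848] [ 0.61313675 -0.14501414  0.09512522] [ 0.62367159 -0.12706521  0.10568947]
[ 0.61767545 -0.18593207  0.1008485 ] [ 0.61257515 -0.19471844  0.0950216 ] [ 0.62262494 -0.17680067  0.10522363]
plate ((0.5499970316886902, -0.161768838763237), (0.11876490712165833, 0.15973703563213348), 89.84003448486328) [[ 0.46996304 -0.22092807]
 [ 0.6296994  -0.22137403]
 [ 0.630031   -0.1026096 ]
 [ 0.47029465 -0.10216364]]
boss ((0.5305673480033875, -0.16062015295028687), 0.030057532712817192)
184 [0.52107101 0.24976996 0.0225427 ] ((0.521838366985321, 0.2507786750793457), (0.05141881853342056, 0.04786510020494461), 38.46937561035156)
[[0.557 0.251 0.016]
 [0.557 0.248 0.019]
 [0.557 0.246 0.018]
 [0.557 0.244 0.017]
 [0.557 0.242 0.016]
 [0.555 0.251 0.018]
 [0.554 0.248 0.019]
 [0.555 0.246 0.017]
 [0.555 0.244 0.015]
 [0.555 0.242 0.016]
 [0.553 0.251 0.016]
 [0.552 0.248 0.018]
 [0.552 0.245 0.021]
 [0.553 0.244 0.016]
 [0.553 0.243 0.012]
 [0.55  0.252 0.014]
 [0.551 0.249 0.013]
 [0.55  0.247 0.014]
 [0.55  0.244 0.017]
 [0.551 0.243 0.013]
 [0.548 0.249 0.014]
 [0.548 0.247 0.012]
 [0.548 0.244 0.015]
 [0.546 0.252 0.012]
 [0.546 0.249 0.013]
 [0.546 0.246 0.016]
 [0.546 0.245 0.01 ]
 [0.543 0.251 0.013]
 [0.543 0.249 0.013]
 [0.543 0.246 0.016]]
scene shaft 74 [ 0.53239794 -0.16476612  0.09957775]
scene lug 90 [ 0.61981206 -0.16406437  0.09994656]
scene collar 89 [0.52244227 0.24850789 0.02167621] ((0.5222509503364563, 0.24843287467956543), (0.04977612942457199, 0.04405051842331886), 43.36196517944336)
```

```bash
cat >> h.py <<'E'
def plan(target,jaw_deg,obs=None):
    o=obs or bot.get_obs(); M=R.from_euler('xyz',o['tcp_rot'],degrees=True).as_matrix()
    sh=M.T@(np.array(target)-o['ee_pos'])*100
    z=M[:,2]; cur=np.degrees(np.arctan2(z[1],z[0]))
    # turn about tool x (down): + = clockwise from above if tool x = -z
    dt=(jaw_deg-cur+90)%180-90
    dt*=np.sign(M[2,0])
    print('tool axes x',M[:,0].round(3),'y',M[:,1].round(3),'z',z.round(3),'jaw',round(cur,2))
    print('shift cm',sh.round(2),'turn',round(dt,2),'or',round(dt-np.sign(dt)*180,2),'q6',o['q'][5].round(1))
def st():
    o=bot.get_obs(); print('t',round(o['time'],2),'p',o['ee_pos'].round(4),'F',o['wrist_force'].round(2),'T',o['torque'].round(3),'op',round(o['opening']*1000,2),'q',o['q'].round(1))
E
python3 - <<'E'
from h import *
st(); plan([.530,-.161,.18],35)
E
```

```text
t 0.1 p [ 0.2038 -0.5106  0.202 ] F [ 0.21 -0.04  0.76] T [ 0.013  0.034 -0.017] op 85.24 q [-68.2   5.   10.   95.1  -0.   90. ]
tool axes x [-0.     0.001 -1.   ] y [ 0.929  0.371 -0.   ] z [ 0.371 -0.929 -0.001] jaw -68.24
shift cm [  2.22  43.26 -20.37] turn 76.76 or -103.24 q6 90.0
```

Request:
{"method": "play_rows", "body": {"rows": [[[0, 43.26, -20.37], -103.2, 8.5], [[0, 43.26, -20.37], -103.2, 8.5], [[0, 43.26, -20.37], -103.2, 8.5], [[0, 43.26, -20.37], -103.2, 8.5], [[0, 43.26, -20.37], -103.2, 8.5], [[0, 43.26, -20.37], -103.2, 8.5], [[0, 43.26, -20.37], -103.2, 8.5], [[0, 43.26, -20.37], -103.2, 8.5], [[0, 43.26, -20.37], -103.2, 8.5], [[0, 43.26, -20.37], -103.2, 8.5], [[0, 43.26, -20.37], -103.2, 8.5], [[0, 43.26, -20.37], -103.2, 8.5]], "squeeze": 20}}

```text
time: 1.1
ee_pos: [0.5323, -0.1578, 0.2018]
tcp_rot: [94.2, 89.9, 112.4]
wrist_force: [-0.1, -0.6, -0.3]
opening: 0.085
```

```bash
python3 - <<'E'
from h import *
st(); plan([.530,-.161,.18],35)
E
```

```text
t 1.1 p [ 0.5323 -0.1578  0.2018] F [-0.11 -0.56 -0.31] T [-0.034  0.007  0.047] op 84.95 q [-16.5   5.7  10.8  95.1   0.   55.3]
tool axes x [-0.     0.001 -1.   ] y [-0.312  0.95   0.001] z [ 0.95   0.312 -0.   ] jaw 18.2
shift cm [ 2.18 -0.24 -0.32] turn -16.8 or 163.2 q6 55.3
```

Request:
{"method": "play_rows", "body": {"rows": [[[2, 0, 0], -16.8, 8.5], [[2, 0, 0], -16.8, 8.5], [[2, 0, 0], -16.8, 8.5], [[2, 0, 0], -16.8, 8.5], [[2, 0, 0], -16.8, 8.5]]}}

```text
time: 1.52
ee_pos: [0.5301, -0.1612, 0.1824]
tcp_rot: [126.0, 90.0, 160.4]
wrist_force: [-0.2, 1.0, 0.3]
opening: 0.085
```

```bash
python3 - <<'E'
from h import *
st(); plan([.530,-.161,.058],35)
E
```

```text
t 1.52 p [ 0.5301 -0.1612  0.1824] F [-0.19  1.01  0.31] T [-0.021 -0.003  0.019] op 85.02 q [-16.9   5.2   8.   92.9   0.   38.7]
tool axes x [-0.  0. -1.] y [-0.565  0.825  0.   ] z [ 0.825  0.565 -0.   ] jaw 34.4
shift cm [1.244e+01 1.000e-02 1.000e-02] turn -0.6 or 179.4 q6 38.7
```

Request:
{"method": "play_rows", "body": {"rows": [[[4, 0, 0], 0, 7], [[8, 0, 0], 0, 6], [[11, 0, 0], 0, 5], [[12.2, 0, 0], 0, 4], [[12.2, 0, 0], 0, 4], [[12.2, 0, 0], 0, 4]]}}

```text
time: 2.02
ee_pos: [0.5304, -0.1614, 0.0617]
tcp_rot: [-47.5, 90.0, -13.1]
wrist_force: [0.0, 0.5, 1.1]
opening: 0.0401
```

```bash
python3 - <<'E'
from h import *
st()
p,d=bot.camera("top"); cv2.imwrite("pics/t1.png",cv2.resize(p[110:230,310:430],None,fx=5,fy=5,interpolation=cv2.INTER_CUBIC))
E
```

```text
t 2.02 p [ 0.5304 -0.1614  0.0617] F [0.01 0.52 1.13] T [-0.063 -0.01  -0.013] op 40.06 q [-16.9   5.1  -5.4  79.5   0.   38.6]
```

View pics/t1.png

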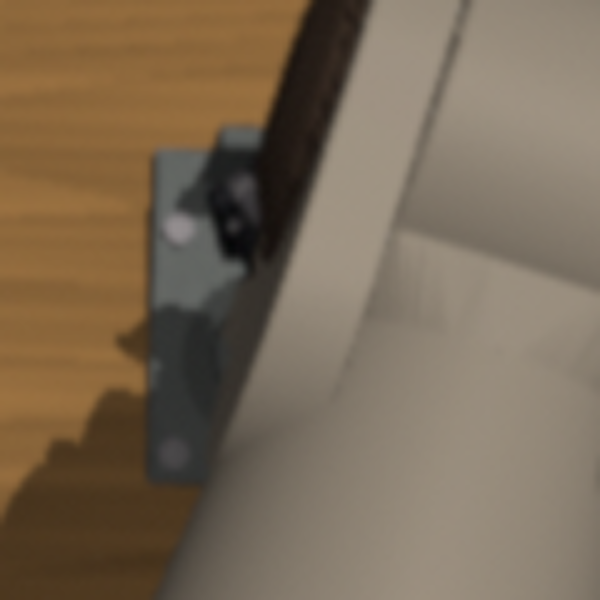

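The arm hides the shaft in this view, and one finger is just visible at (235,215). I'll close gently and feel.

Request:
{"method": "play_rows", "body": {"rows": [[[0, 0, 0], 0, 2.6], [[0, 0, 0], 0, 2.2], [[0, 0, 0], 0, 1.9], [[0, 0, 0], 0, 1.5], [[0, 0, 0], 0, 1.2], [[0, 0, 0], 0, 1.2], [[0, 0, 0], 0, 1.2], [[0, 0, 0], 0, 1.2], [[0, 0, 0], 0, 1.2]], "squeeze": 20}}

```text
time: 2.82
ee_pos: [0.5308, -0.1618, 0.0623]
tcp_rot: [-66.6, 89.9, -32.1]
wrist_force: [-1.6, -2.3, 7.2]
opening: 0.017
```

```bash
python3 - <<'E'
from h import *
st();plan([.530,-.161,.06],35)
E
```

```text
t 2.82 p [ 0.5308 -0.1618  0.0623] F [-1.63 -2.31  7.18] T [-0.323  0.439  0.08 ] op 17.01 q [-16.9   5.1  -5.4  79.5  -0.   38.6]
tool axes x [ 0.002 -0.001 -1.   ] y [-0.566  0.824 -0.002] z [0.824 0.566 0.001] jaw 34.49
shift cm [ 0.23  0.11 -0.02] turn -0.51 or 179.49 q6 38.6
```

Opening is 17.0 mm, so the jaws are square on the flats. Now turning the shaft about 34.7° clockwise.

Request:
{"method": "play_rows", "body": {"rows": [[[0, 0, 0], 4, 1.2], [[0, 0, 0], 8, 1.2], [[0, 0, 0], 12, 1.2], [[0, 0, 0], 16, 1.2], [[0, 0, 0], 20, 1.2], [[0, 0, 0], 24, 1.2], [[0, 0, 0], 28, 1.2], [[0, 0, 0], 32, 1.2], [[0, 0, 0], 34.7, 1.2], [[0, 0, 0], 34.7, 1.2], [[0, 0, 0], 34.7, 1.2], [[0, 0, 0], 34.7, 1.2]], "squeeze": 40}}

```text
time: 3.82
ee_pos: [0.5308, -0.1618, 0.0624]
tcp_rot: [-29.4, 89.9, -29.7]
wrist_force: [-1.5, -1.3, 7.4]
opening: 0.0161
```

```bash
python3 - <<'E'
from h import *
st();plan([.530,-.161,.06],-.2)
E
```

```text
t 3.82 p [ 0.5308 -0.1618  0.0624] F [-1.48 -1.31  7.42] T [-0.253  0.473 -0.049] op 16.09 q [-16.9   5.   -5.3  79.5  -0.   73.3]
tool axes x [ 0.002 -0.001 -1.   ] y [ 0.004  1.    -0.001] z [ 1.    -0.004  0.002] jaw -0.22
shift cm [ 0.24  0.08 -0.08] turn -0.02 or 179.98 q6 73.3
```

Request:
{"method": "play_rows", "body": {"rows": [[[0, 0, 0], 0, 4], [[0, 0, 0], 0, 4], [[0, 0, 0], 0, 4], [[0, 0, 0], 0, 4]], "squeeze": 20}}

```text
time: 4.15
ee_pos: [0.5302, -0.1612, 0.0605]
tcp_rot: [116.8, 90.0, 116.6]
wrist_force: [-0.2, -0.2, -0.5]
opening: 0.0402
```

```bash
python3 - <<'E'
from h import *
st()
E
```

```text
t 4.15 p [ 0.5302 -0.1612  0.0605] F [-0.25 -0.23 -0.54] T [-0.006  0.045 -0.009] op 40.17 q [-16.9   5.1  -5.5  79.4   0.   73.3]
```

Request:
{"method": "play_rows", "body": {"rows": [[[0, 0, 0], 0, 1.8], [[0, 0, 0], 0, 1.2], [[0, 0, 0], 0, 1.2], [[0, 0, 0], 0, 1.2], [[0, 0, 0], 0, 1.2], [[0, 0, 0], 0, 1.2], [[0, 0, 0], 0, 1.2]]}}

```text
time: 4.73
ee_pos: [0.5306, -0.1612, 0.0606]
tcp_rot: [-1.6, 90.0, -1.8]
wrist_force: [4.5, 1.4, -2.0]
opening: 0.0166
```

```bash
python3 - <<'E'
from h import *
st();plan([.530,-.161,.06],-.2)
E
```

```text
t 4.73 p [ 0.5306 -0.1612  0.0606] F [ 4.49  1.44 -1.99] T [ 0.028 -1.112  0.03 ] op 16.6 q [-16.9   5.1  -5.4  79.4   0.   73.3]
tool axes x [ 0.001 -0.    -1.   ] y [ 0.003  1.    -0.   ] z [ 1.    -0.003  0.001] jaw -0.19
shift cm [ 0.06  0.02 -0.06] turn 0.01 or -179.99 q6 73.3
```

Request:
{"method": "play_rows", "body": {"rows": [[[0, 0, 0.05], 0, 1.2], [[0, 0, 0.05], 0, 1.2], [[0, 0, 0.05], 0, 1.2], [[0, 0, 0.05], 0, 1.2]]}}

```text
time: 5.07
ee_pos: [0.5306, -0.1612, 0.0606]
tcp_rot: [90.3, 90.0, 90.1]
wrist_force: [2.2, 0.1, -0.1]
opening: 0.0167
```

```bash
python3 - <<'E'
from h import *
st()
E
```

```text
t 5.07 p [ 0.5306 -0.1612  0.0606] F [ 2.22  0.13 -0.14] T [ 0.023 -0.604  0.1  ] op 16.66 q [-16.9   5.2  -5.4  79.4   0.   73.3]
```

Request:
{"method": "play_rows", "body": {"rows": [[[0, 0, 0.05], 0, 1.2], [[0, 0, 0.05], 0, 1.2], [[0, 0, 0.05], 0, 1.2], [[0, 0, 0.05], 0, 1.2]]}}

```text
time: 5.4
ee_pos: [0.5307, -0.1612, 0.0606]
tcp_rot: [177.0, 90.0, 176.8]
wrist_force: [-2.4, 0.9, 3.1]
opening: 0.0166
```

```bash
python3 - <<'E'
from h import *
st()
E
```

```text
t 5.4 p [ 0.5307 -0.1612  0.0606] F [-2.38  0.9   3.07] T [0.113 0.49  0.112] op 16.61 q [-16.9   5.2  -5.3  79.5  -0.   73.3]
```

Request:
{"method": "play_rows", "body": {"rows": [[[0, 0, -0.05], 0, 4], [[0, 0, -0.05], 0, 4], [[0, 0, -0.05], 0, 4], [[0, 0, -0.05], -7, 4], [[0, 0, -0.05], -14, 4], [[0, 0, -0.05], -21, 4], [[0, 0, -0.05], -28, 4], [[0, 0, -0.05], -35, 4], [[0, 0, -0.05], -42, 4], [[0, 0, -0.05], -49, 4], [[0, 0, -0.05], -56, 4], [[0, 0, -0.05], -63, 4]]}}

```text
time: 6.4
ee_pos: [0.5307, -0.1613, 0.0605]
tcp_rot: [134.5, 90.0, -162.3]
wrist_force: [-0.2, -0.7, 0.1]
opening: 0.0397
```

Request:
{"method": "play_rows", "body": {"rows": [[[0, 0, 0], -7, 4], [[0, 0, 0], -14, 4], [[0, 0, 0], -21, 4], [[0, 0, 0], -27, 4], [[0, 0, 0], -27, 3], [[0, 0, 0], -27, 2.2], [[0, 0, 0], -27, 2], [[0, 0, 0], -27, 2], [[0, 0, 0], -27, 2], [[0, 0, 0], -27, 2], [[0, 0, 0], -27, 2], [[0, 0, 0], -27, 2]]}}

```text
time: 7.4
ee_pos: [0.5307, -0.1617, 0.0607]
tcp_rot: [-171.7, 89.9, -81.9]
wrist_force: [-0.5, -4.7, 0.3]
opening: 0.0237
```

```bash
python3 - <<'E'
from h import *
st();plan([.531,-.161,.06],89.8)
E
```

```text
t 7.4 p [ 0.5307 -0.1617  0.0607] F [-0.49 -4.67  0.31] T [-1.198  0.078  0.01 ] op 23.75 q [-16.9   5.2  -5.4  79.4  -0.  -16.6]
tool axes x [ 0.    -0.001 -1.   ] y [-1.     0.005 -0.   ] z [ 0.005  1.    -0.001] jaw 89.73
shift cm [ 0.07 -0.03  0.07] turn -0.07 or 179.93 q6 -16.6
```

Request:
{"method": "play_rows", "body": {"rows": [[[0, 0, -0.07], 0, 2], [[0, 0, -0.07], 0, 2], [[0, 0, -0.07], 0, 2], [[0, 0, -0.07], 0, 2]]}}

```text
time: 7.73
ee_pos: [0.5307, -0.1618, 0.0607]
tcp_rot: [-23.9, 90.0, 65.8]
wrist_force: [-0.6, -2.0, 2.9]
opening: 0.0238
```

```bash
python3 - <<'E'
from h import *
st()
E
```

```text
t 7.73 p [ 0.5307 -0.1618  0.0607] F [-0.62 -2.03  2.87] T [-0.307  0.118 -0.049] op 23.76 q [-17.    5.2  -5.4  79.4   0.  -16.8]
```

Request:
{"method": "play_rows", "body": {"rows": [[[0, 0, -0.07], 0, 5], [[0, 0, -0.07], 0, 5], [[0, 0, -0.07], 0, 5], [[0, 0, -0.07], 0, 5], [[-4, 0, -0.07], 0, 6], [[-8, 0, -0.07], 0, 7], [[-12, 0, -0.07], 0, 8], [[-12, 0, -0.07], 0, 8], [[-12, 0, -0.07], 0, 8]]}}

```text
time: 8.48
ee_pos: [0.5319, -0.1629, 0.1833]
tcp_rot: [-104.6, 89.7, -14.8]
wrist_force: [-0.1, -0.0, 0.1]
opening: 0.0801
```

```bash
python3 - <<'E'
from h import *
st();plan([.522,.249,.12],85)
E
```

```text
t 8.48 p [ 0.5319 -0.1629  0.1833] F [-0.07 -0.01  0.1 ] T [-0.03  -0.011 -0.042] op 80.12 q [-17.    5.2   8.1  92.7   0.  -16.8]
tool axes x [ 0.005 -0.001 -1.   ] y [-1.     0.003 -0.005] z [ 0.003  1.    -0.001] jaw 89.81
shift cm [ 6.28  1.16 41.19] turn 4.81 or -175.19 q6 -16.8
```

Request:
{"method": "play_rows", "body": {"rows": [[[0, 0.9, 41.2], 5, 8], [[0, 0.9, 41.2], 5, 8], [[0, 0.9, 41.2], 5, 8], [[0, 0.9, 41.2], 5, 8], [[0, 0.9, 41.2], 5, 8], [[0, 0.9, 41.2], 5, 8], [[0, 0.9, 41.2], 5, 8], [[0, 0.9, 41.2], 5, 8], [[0, 0.9, 41.2], 5, 8], [[0, 0.9, 41.2], 5, 8], [[0, 0.9, 41.2], 5, 8], [[0, 0.9, 41.2], 5, 8]]}}

```text
time: 9.48
ee_pos: [0.522, 0.251, 0.1785]
tcp_rot: [119.9, 89.8, -155.1]
wrist_force: [0.2, -0.7, -0.4]
opening: 0.08
```

```bash
python3 - <<'E'
from fit import *
st();plan([.522,.249,.12],85)
p,d=bot.camera("top"); print(shaft(d))
cv2.imwrite("pics/t2.png",cv2.resize(p[110:230,310:430],None,fx=5,fy=5,interpolation=cv2.INTER_CUBIC))
p,d=bot.camera("scene"); cv2.imwrite("pics/s2.png",p)
cv2.imwrite("pics/s2z.png",cv2.resize(p[120:180,330:420],None,fx=6,fy=6,interpolation=cv2.INTER_CUBIC))
# collar yaw from initial: screw line
d=np.load("pics/top0.npz")['d'];c=cloud("top",d,(165,155,215,200)).reshape(-1,3)
q=c[(c[:,2]>.0185)&(c[:,2]<.028)&(c[:,0]<.55)][:,:2]
from scipy.optimize import minimize
def cost(v):
    x,y,a=v; w=q-[x,y]; u=np.abs(w@[np.cos(a),np.sin(a)]);n=np.abs(w@[-np.sin(a),np.cos(a)]);r=np.hypot(u,n)
    inside=((r<.0205)|((u<.014)&(n<.023)))&(r>.014)
    return (~inside).sum()+200*0
best=min(((cost((x,y,a)),x,y,a) for x in np.arange(.517,.527,.0005) for y in np.arange(.245,.255,.0005) for a in np.radians(np.arange(-20,10,1.))))
al=[(x,y,np.degrees(a)) for x in np.arange(.517,.527,.0005) for y in np.arange(.245,.255,.0005) for a in np.radians(np.arange(-20,10,1.)) if cost((x,y,a))<=best[0]+1]
print(best,np.mean(al,0),np.std(al,0),len(q))
E
```

```text
t 9.48 p [0.522  0.251  0.1785] F [ 0.22 -0.68 -0.41] T [-0.049  0.    -0.011] op 79.96 q [25.7  8.8 11.6 93.   0.  30.7]
tool axes x [-0.003 -0.001 -1.   ] y [-0.996  0.087  0.003] z [ 0.087  0.996 -0.002] jaw 85.0
shift cm [ 5.85 -0.03 -0.19] turn -0.0 or 180.0 q6 30.7
(89, array([ 0.52987349, -0.16038856]), array([4.94382019, 6.75198185]), np.float64(98.82473144938305))
(np.int64(9), np.float64(0.5199999999999997), np.float64(0.2505), np.float64(-0.10471975511965978)) [ 0.52036364  0.25027273 -5.45454545] [2.22680886e-04 2.48964799e-04 1.23315091e+00] 181
```

View pics/t2.png

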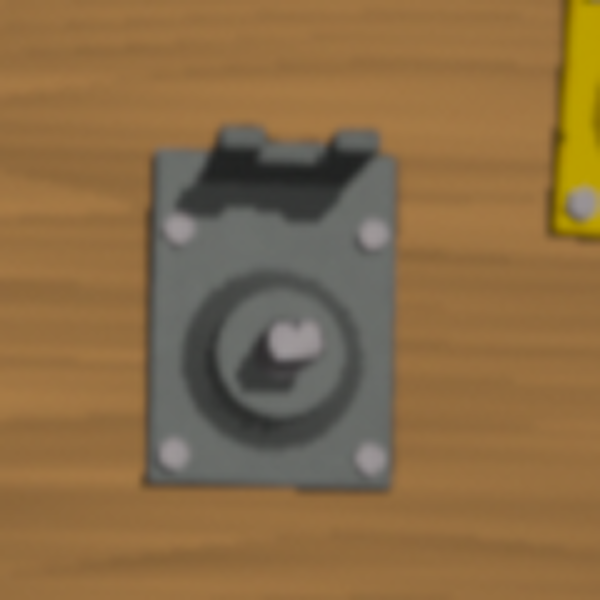

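View pics/s2.png

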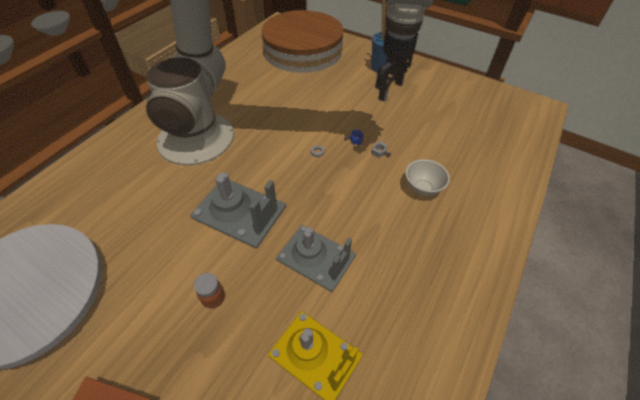

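The shaft's dot (297,322) now faces the lug's notch (290,150), and the collar, blue part, ring and bowl haven't moved. Depth PCA gives 98.8°, which doesn't match the 90° expected, so I'll check with a proper image fit.

```bash
cat > fit2.py <<'E'
from h import *
def fitshaft(p,c0=(.5298,-.1602)):
    g=cv2.cvtColor(p,cv2.COLOR_BGR2GRAY).astype(np.float32)
    S=8; u0,v0,w=335,150,60
    G=cv2.resize(g[v0:v0+w,u0:u0+w],None,fx=S,fy=S,interpolation=cv2.INTER_LINEAR)
    th=np.linspace(0,2*np.pi,120,endpoint=False); best=[]
    rim=np.c_[.0125*np.cos(th),.0125*np.sin(th)]; 
    out=np.c_[.016*np.cos(th),.016*np.sin(th)]
    def poly(c,a,half,rad):
        x=np.clip(rad*np.cos(th),-half,half); y=rad*np.sin(th)
        P=np.c_[c[0]+x*np.cos(a)-y*np.sin(a),c[1]+x*np.sin(a)+y*np.cos(a),np.full(len(x),.1)]
        uv=proj("top",P); return ((uv-[u0,v0]+.5)*S-.5)
    for dx in np.arange(-2,2.1,1)*1e-3:
      for dy in np.arange(-2,2.1,1)*1e-3:
        for a in range(-90,90,4):
            c=(c0[0]+dx,c0[1]+dy); A=np.radians(a)
            m=np.zeros(G.shape,np.uint8);cv2.fillPoly(m,[poly(c,A,.0085,.0125).round().astype(int)],1)
            o=np.zeros(G.shape,np.uint8);cv2.fillPoly(o,[poly(c,A,.0105,.0145).round().astype(int)],1)
            i=m>0; o=(o>0)&~i
            best.append((G[i].mean()-G[o].mean(),a,dx*1e3,dy*1e3))
    best.sort(reverse=True); return best[:8]
E
python3 - <<'E'
from fit2 import *
p0=np.load("pics/top0.npz")['p']; print(*fitshaft(p0),sep='\n')
p,d=bot.camera("top"); np.savez("pics/top2.npz",p=p,d=d); print(*fitshaft(p),sep='\n')
E
```

```text
(np.float32(29.179054), 50, np.float64(1.0), np.float64(0.0))
(np.float32(29.148247), 46, np.float64(1.0), np.float64(0.0))
(np.float32(29.099045), 58, np.float64(1.0), np.float64(0.0))
(np.float32(29.04293), 58, np.float64(0.0), np.float64(0.0))
(np.float32(29.02324), 54, np.float64(0.0), np.float64(0.0))
(np.float32(28.993546), 50, np.float64(0.0), np.float64(0.0))
(np.float32(28.904404), 62, np.float64(1.0), np.float64(0.0))
(np.float32(28.902023), 62, np.float64(0.0), np.float64(0.0))
(np.float32(40.311676), 10, np.float64(1.0), np.float64(0.0))
(np.float32(40.281548), 14, np.float64(1.0), np.float64(0.0))
(np.float32(39.898857), 6, np.float64(1.0), np.float64(0.0))
(np.float32(39.582123), 2, np.float64(1.0), np.float64(0.0))
(np.float32(39.572968), 18, np.float64(1.0), np.float64(0.0))
(np.float32(39.48195), 10, np.float64(0.0), np.float64(0.0))
(np.float32(39.469925), 22, np.float64(1.0), np.float64(0.0))
(np.float32(39.29007), 6, np.float64(0.0), np.float64(0.0))
```

```bash
python3 - <<'E'
from fit import *
def sim(a,zlo=.093,noise=.002,rng=np.random.default_rng(0)):
    # raycast double-D prism at (.5307-.0008,-.1604) per pixel
    c=np.array([.5300,-.1605]); b=(330,125,400,215)
    V,U=np.mgrid[b[1]:b[3],b[0]:b[2]]; o,r=rays("top",np.c_[U.ravel(),V.ravel()])
    A=np.radians(a); n=np.array([np.cos(A),np.sin(A)]);pts=[]
    for z in np.arange(.1,zlo-.004,-.0005):
        P=o+r*((z-o[2])/r[:,2])[:,None]; w=P[:,:2]-c
        rad=.0125-max(0,z-.098)
        ins=(np.hypot(*w.T)<rad)&(np.abs(w@n)<.0085)
        pts.append(np.where(ins,z,-1))
    z=np.max(pts,0);k=z>0
    out=[]
    for _ in range(20):
        zz=z[k]+rng.normal(0,noise,k.sum()); P=o+r[k]*((zz-o[2])/r[k][:,2])[:,None]
        t=P[(zz>zlo)&(zz<.107)][:,:2]; w_,v=np.linalg.eigh(np.cov(t.T)); out.append(np.degrees(np.arctan2(v[1,1],v[0,1]))%180)
    return np.mean(out),np.std(out)
for a in (-10,-5,0,5,10,30,35,40,45): print(a,sim(a))
d=np.load("pics/top2.npz")['d']; print(shaft(d)[3]%180)
c=cloud("top",d,(330,125,400,215)).reshape(-1,3)
for zl in (.095,.097): 
    t=c[(c[:,2]>zl)&(np.hypot(c[:,0]-.53,c[:,1]+.161)<.02)][:,:2];v=np.linalg.eigh(np.cov(t.T))[1][:,1];print(zl,np.degrees(np.arctan2(v[1],v[0]))%180)
E
```

```text
-10 (np.float64(83.24507717628724), np.float64(1.4478946375086095))
-5 (np.float64(84.09856415684585), np.float64(1.1058573630501962))
0 (np.float64(91.45138074806567), np.float64(1.4937613086617008))
5 (np.float64(97.65910429045906), np.float64(1.718177530698298))
10 (np.float64(100.11541039865516), np.float64(1.2464286743801074))
30 (np.float64(119.75484789719694), np.float64(1.1367613082926675))
35 (np.float64(124.87234062704438), np.float64(0.9159854012988145))
40 (np.float64(128.2022427291085), np.float64(0.8635007638790353))
45 (np.float64(133.76860485356366), np.float64(1.5891608061726088))
99.28676249374467
0.095 99.1408638644308
0.097 99.3523008184981
```

```bash
python3 - <<'E'
from fit import *
b=(330,125,400,215)
V,U=np.mgrid[b[1]:b[3],b[0]:b[2]]; o,r=rays("top",np.c_[U.ravel(),V.ravel()])
def sim(a,c,zlo=.093):
    A=np.radians(a); n=np.array([np.cos(A),np.sin(A)]);z=np.full(len(r),-1.)
    for h in np.arange(.088,.1001,.001):
        P=o+r*((h-o[2])/r[:,2])[:,None]; w=P[:,:2]-c; z[(np.hypot(*w.T)<.0125-max(0,h-.098))&(np.abs(w@n)<.0085)]=h
    k=z>zlo; P=(o+r*((z-o[2])/r[:,2])[:,None])[k][:,:2]; v=np.linalg.eigh(np.cov(P.T))[1]
    return np.degrees(np.arctan2(v[1,1],v[0,1]))%180, k.sum(),P.mean(0)
rng=np.random.default_rng(1)
for a in (-4,0,4,8,12,35):
    R_=[sim(a,np.array([.5300,-.1605])+rng.uniform(-.001,.001,2)) for _ in range(40)]
    x=np.array([q[0] for q in R_]); print(a,x.mean(),x.std(),np.mean([q[1] for q in R_]),np.mean([q[2] for q in R_],0)-[.53,-.1605])
E
```

```text
-4 85.64590951062732 4.725119206132156 86.525 [-0.00030892  0.00050984]
0 90.13926889539785 3.1857482417693372 87.25 [-0.00032098  0.00032252]
4 94.49289750024704 3.1631563837220957 86.8 [-0.00039526  0.00051644]
8 98.23875828464114 3.934715292340342 86.2 [-0.00049404  0.00033625]
12 102.78546893414759 1.8151686838558525 86.2 [-0.00037307  0.00038665]
35 124.73472316374792 2.036814695080331 85.65 [-0.00031015  0.00046199]
```

The camera suggests the shaft may sit about 8° off, against what I felt. Going back to feel again is cheap, and the collar hasn't been touched.

Request:
{"method": "play_rows", "body": {"rows": [[[0, -4.45, -40.9], 85.2, 8], [[0, -4.45, -40.9], 85.2, 8], [[0, -4.45, -40.9], 85.2, 8], [[0, -4.45, -40.9], 85.2, 8], [[0, -4.45, -40.9], 85.2, 8], [[0, -4.45, -40.9], 85.2, 8], [[0, -4.45, -40.9], 85.2, 8], [[0, -4.45, -40.9], 85.2, 8], [[0, -4.45, -40.9], 85.2, 6], [[0, -4.45, -40.9], 85.2, 5], [[0, -4.45, -40.9], 85.2, 5], [[0, -4.45, -40.9], 85.2, 5]]}}

```text
time: 10.63
ee_pos: [0.529, -0.1657, 0.1803]
tcp_rot: [-175.7, 90.0, -176.8]
wrist_force: [-0.2, -0.1, -0.1]
opening: 0.0499
```

```bash
python3 - <<'E'
from h import *
st();plan([.5307,-.1618,.18],-.2)
E
```

```text
t 10.63 p [ 0.529  -0.1657  0.1803] F [-0.16 -0.06 -0.14] T [0.032 0.006 0.007] op 49.91 q [-17.4   5.2   7.8  92.7  -0.   73.7]
tool axes x [-0. -0. -1.] y [ 0.019  1.    -0.   ] z [ 1.    -0.019 -0.   ] jaw -1.11
shift cm [0.03 0.39 0.16] turn -0.91 or 179.09 q6 73.7
```

Request:
{"method": "play_rows", "body": {"rows": [[[0, 0.39, 0.16], -0.9, 5], [[0, 0.39, 0.16], -0.9, 5], [[4, 0.39, 0.16], -0.9, 5], [[8, 0.39, 0.16], -0.9, 5], [[11, 0.39, 0.16], -0.9, 4], [[12, 0.39, 0.16], -0.9, 4], [[12, 0.39, 0.16], -0.9, 4]]}}

```text
time: 11.22
ee_pos: [0.5302, -0.1574, 0.0582]
tcp_rot: [162.7, 89.7, 163.4]
wrist_force: [0.8, -0.2, 0.5]
opening: 0.0401
```

```bash
python3 - <<'E'
from h import *
st();plan([.5307,-.1618,.06],-.2)
E
```

```text
t 11.22 p [ 0.5302 -0.1574  0.0582] F [ 0.81 -0.25  0.45] T [-0.001  0.012  0.055] op 40.06 q [-16.5   5.3  -5.5  79.4   0.   72.8]
tool axes x [-0.004  0.001 -1.   ] y [-0.012  1.     0.001] z [ 1.     0.012 -0.004] jaw 0.68
shift cm [-0.18 -0.44  0.04] turn 0.88 or -179.12 q6 72.8
```

Request:
{"method": "play_rows", "body": {"rows": [[[0, 0, 0], 0, 2.4], [[0, 0, 0], 0, 2], [[0, 0, 0], 0, 1.4], [[0, 0, 0], 0, 1.2], [[0, 0, 0], 0, 1.2]], "squeeze": 20}}

```text
time: 11.63
ee_pos: [0.5309, -0.1582, 0.063]
tcp_rot: [-156.9, 89.9, -156.4]
wrist_force: [-13.1, 0.8, 6.2]
opening: 0.0164
```

```bash
python3 - <<'E'
from h import *
st();plan([.5307,-.1618,.06],-.2)
E
```

```text
t 11.63 p [ 0.5309 -0.1582  0.063 ] F [-13.11   0.84   6.23] T [0.212 2.618 0.05 ] op 16.38 q [-16.6   5.1  -5.2  79.7  -0.   72.9]
tool axes x [-0.001 -0.001 -1.   ] y [-0.009  1.    -0.001] z [ 1.     0.009 -0.001] jaw 0.54
shift cm [ 0.3  -0.36 -0.02] turn 0.74 or -179.26 q6 72.9
```

Request:
{"method": "play_rows", "body": {"rows": [[[0, 0, 0], 0, 1.2], [[0, 0, 0], 0, 1.2], [[0, 0, 0], 0, 1.2], [[0, 0, 0], 0, 1.2]]}}

```text
time: 11.97
ee_pos: [0.5308, -0.1582, 0.063]
tcp_rot: [-157.0, 89.9, -156.4]
wrist_force: [-13.1, 1.9, 6.8]
opening: 0.0159
```

```bash
python3 - <<'E'
from h import *
st();plan([.5307,-.1618,.06],-.2)
E
```

```text
t 11.97 p [ 0.5308 -0.1582  0.063 ] F [-13.1    1.88   6.77] T [0.262 2.603 0.029] op 15.95 q [-16.6   5.1  -5.2  79.7  -0.   72.9]
tool axes x [-0.001 -0.001 -1.   ] y [-0.009  1.    -0.001] z [ 1.     0.009 -0.001] jaw 0.54
shift cm [ 0.3  -0.36 -0.02] turn 0.74 or -179.26 q6 72.9
```

Request:
{"method": "play_rows", "body": {"rows": [[[0, 0, 0], 0, 3.5], [[0, 0, 0], 0, 3.5], [[0, 0, 0], 0, 3.5], [[0, -0.36, -0.1], 0.7, 3.5], [[0, -0.36, -0.1], 0.7, 3.5], [[0, -0.36, -0.1], 0.7, 3.5], [[0, -0.36, -0.1], 0.7, 3.5], [[0, -0.36, -0.1], 0.7, 3.5]]}}

```text
time: 12.63
ee_pos: [0.531, -0.1617, 0.0606]
tcp_rot: [93.8, 90.0, 93.6]
wrist_force: [0.2, 0.8, 0.3]
opening: 0.0351
```

```bash
python3 - <<'E'
from h import *
st();plan([.5307,-.1618,.06],-.2)
E
```

```text
t 12.63 p [ 0.531  -0.1617  0.0606] F [0.24 0.76 0.31] T [ 0.021  0.018 -0.01 ] op 35.11 q [-16.9   5.3  -5.3  79.4   0.   73.3]
tool axes x [-0.  0. -1.] y [0.003 1.    0.   ] z [ 1.    -0.003 -0.   ] jaw -0.19
shift cm [ 0.06 -0.01 -0.03] turn 0.01 or -179.99 q6 73.3
```

Request:
{"method": "play_rows", "body": {"rows": [[[0, 0, 0], 0, 2.4], [[0, 0, 0], 0, 2.0], [[0, 0, 0], 0, 1.8], [[0, 0, 0], 0, 1.6], [[0, 0, 0], 0, 1.2], [[0, 0, 0], 0, 1.2], [[0, 0, 0], 0, 1.2], [[0, 0, 0], 0, 1.2], [[0, 0, 0], 0, 1.2], [[0, 0, 0], 0, 1.2], [[0, 0, 0], 0, 1.2]], "squeeze": 30}}

```text
time: 13.55
ee_pos: [0.5308, -0.1616, 0.0607]
tcp_rot: [172.5, 90.0, 172.3]
wrist_force: [-5.5, 1.1, 4.6]
opening: 0.0159
```

```bash
python3 - <<'E'
from h import *
st();plan([.5307,-.1618,.06],-.2)
E
```

```text
t 13.55 p [ 0.5308 -0.1616  0.0607] F [-5.46  1.14  4.61] T [1.960e-01 1.088e+00 1.000e-03] op 15.88 q [-16.9   5.2  -5.3  79.5  -0.   73.3]
tool axes x [-0.  0. -1.] y [0.003 1.    0.   ] z [ 1.    -0.003 -0.   ] jaw -0.19
shift cm [ 0.07 -0.02 -0.01] turn 0.01 or -179.99 q6 73.3
```

Request:
{"method": "play_rows", "body": {"rows": [[[0, 0, 0], 0, 5], [[0, 0, 0], 0, 5], [[0, 0, 0], 0, 5], [[0, 0, 0], 0, 5], [[-4, 0, 0], 0, 5], [[-8, 0, 0], 0, 6], [[-12, 0, 0], 0, 7], [[-12, 0, 0], 0, 7], [[-12, 0, 0], 0, 7], [[-12, 0, 0], 0, 7]]}}

```text
time: 14.38
ee_pos: [0.5312, -0.1617, 0.1802]
tcp_rot: [14.2, 90.0, 14.1]
wrist_force: [-0.5, 1.4, -0.9]
opening: 0.0701
```

```bash
python3 - <<'E'
from h import *
st();plan([.522,.2495,.18],84.7)
E
```

```text
t 14.38 p [ 0.5312 -0.1617  0.1802] F [-0.49  1.39 -0.89] T [ 0.03   0.042 -0.002] op 70.1 q [-16.9   5.3   7.9  92.6   0.   73.3]
tool axes x [ 0.  0. -1.] y [0.003 1.    0.   ] z [ 1.    -0.003  0.   ] jaw -0.2
shift cm [ 2.000e-02  4.112e+01 -1.060e+00] turn -84.9 or 95.1 q6 73.3
```

Request:
{"method": "play_rows", "body": {"rows": [[[0, 41.07, -1.1], -84.9, 8], [[0, 41.07, -1.1], -84.9, 8], [[0, 41.07, -1.1], -84.9, 8], [[0, 41.07, -1.1], -84.9, 8], [[0, 41.07, -1.1], -84.9, 8], [[0, 41.07, -1.1], -84.9, 8], [[0, 41.07, -1.1], -84.9, 8], [[0, 41.07, -1.1], -84.9, 8], [[0, 41.07, -1.1], -84.9, 8], [[0, 41.07, -1.1], -84.9, 8], [[0, 41.07, -1.1], -84.9, 8], [[0, 41.07, -1.1], -84.9, 8]]}}

```text
time: 15.38
ee_pos: [0.5202, 0.251, 0.1779]
tcp_rot: [119.0, 89.8, -155.7]
wrist_force: [-0.4, -1.5, 0.8]
opening: 0.08
```

Request:
{"method": "play_rows", "body": {"rows": [[[0, 0, 0], 0, 8], [[0, 0, 0], 0, 8], [[0, 0, 0], 0, 8]]}}

```text
time: 15.63
ee_pos: [0.5212, 0.2486, 0.1797]
tcp_rot: [121.4, 89.9, -154.2]
wrist_force: [0.8, 0.4, 0.1]
opening: 0.08
```

```bash
python3 - <<'E'
from fit import *
from fit2 import fitshaft
st();plan([.5215,.249,.06],84.7)
p,d=bot.camera("top"); print(shaft(d)); print(*fitshaft(p)[:4],sep='\n')
cv2.imwrite("pics/t3.png",cv2.resize(p[110:230,310:430],None,fx=5,fy=5,interpolation=cv2.INTER_CUBIC))
cv2.imwrite("pics/t3b.png",p)
p,d=bot.camera("top"); print(shaft(d)[3])
E
```

```text
t 15.63 p [0.5212 0.2486 0.1797] F [0.8  0.41 0.11] T [ 0.021  0.028 -0.015] op 80.02 q [25.5  8.4 11.3 93.  -0.  31. ]
tool axes x [-0.001 -0.001 -1.   ] y [-0.995  0.096  0.001] z [ 0.096  0.995 -0.001] jaw 84.47
shift cm [11.97 -0.04  0.05] turn -0.23 or 179.77 q6 31.0
(90, array([ 0.53043512, -0.16028382]), array([4.98419382, 6.87655586]), np.float64(92.08903612049765))
(np.float32(39.999367), 10, np.float64(1.0), np.float64(0.0))
(np.float32(39.930138), 14, np.float64(1.0), np.float64(0.0))
(np.float32(39.715187), 6, np.float64(1.0), np.float64(0.0))
(np.float32(39.54989), 2, np.float64(1.0), np.float64(0.0))
93.17483240634151
```

View pics/t3.png

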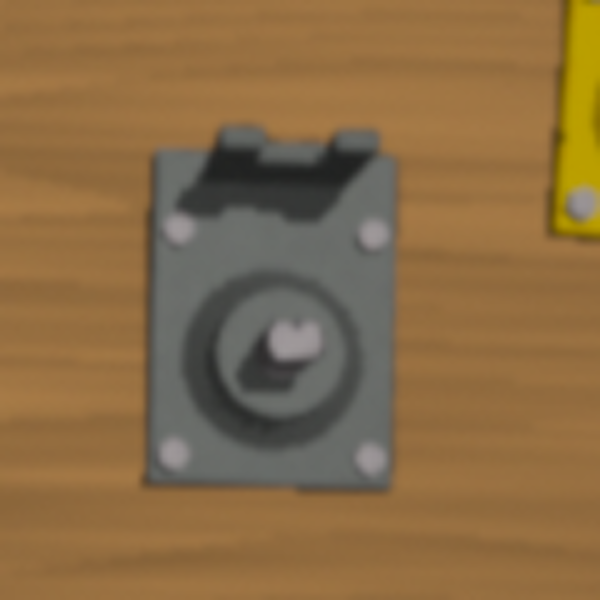

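The dot still faces the notch, and the depth PCA now gives 92–93°, consistent with the felt flats. Descending on the collar.

Request:
{"method": "play_rows", "body": {"rows": [[[4, 0, 0], 0, 7.5], [[8, 0, 0], 0, 7.5], [[12, 0, 0], 0, 7.5], [[15, 0, 0], 0, 7.5], [[16.5, 0, 0], 0, 7.5], [[17.4, 0, 0], 0, 7], [[17.6, 0, 0], 0, 6.5], [[17.6, 0, 0], 0, 6], [[17.6, 0, 0], 0, 6], [[17.6, 0, 0], 0, 6]]}}

```text
time: 16.57
ee_pos: [0.5224, 0.2495, 0.0063]
tcp_rot: [-59.0, 89.9, 25.7]
wrist_force: [0.3, -0.2, 0.1]
opening: 0.0598
```

```bash
python3 - <<'E'
from h import *
st();plan([.5215,.249,.004],84.7)
p,d=bot.camera("scene"); cv2.imwrite("pics/s4.png",cv2.resize(p[90:190,320:430],None,fx=6,fy=6,interpolation=cv2.INTER_CUBIC))
E
```

```text
t 16.57 p [0.5224 0.2495 0.0063] F [ 0.3  -0.23  0.1 ] T [ 0.003  0.004 -0.008] op 59.85 q [25.5  9.5 -6.7 73.7  0.  30.8]
tool axes x [ 0.002  0.001 -1.   ] y [-0.996  0.093 -0.002] z [0.093 0.996 0.001] jaw 84.68
shift cm [ 0.23  0.09 -0.06] turn -0.02 or 179.98 q6 30.8
```

View pics/s4.png

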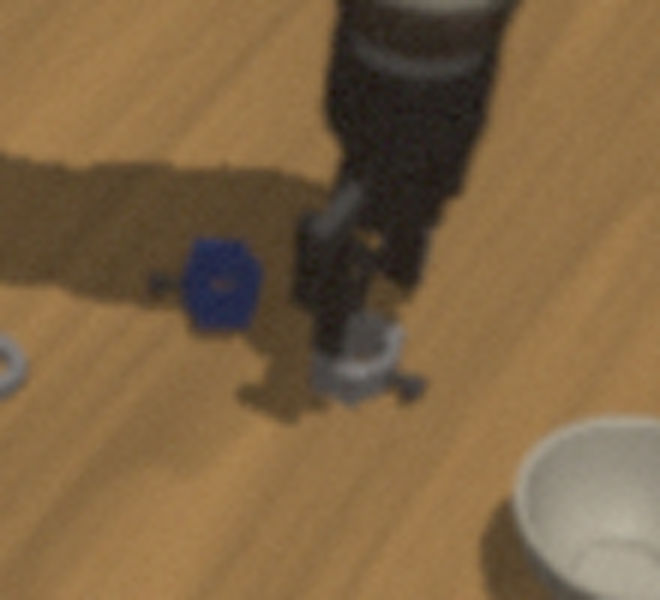

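The fingers straddle the grey collar (360,355), with its screw at (408,387) and the blue part clear at (222,285). Closing.

Request:
{"method": "play_rows", "body": {"rows": [[[0.3, 0, 0], 0, 5.6], [[0.3, 0, 0], 0, 5.2], [[0.3, 0, 0], 0, 5], [[0.3, 0, 0], 0, 4.8], [[0.3, 0, 0], 0, 4.6], [[0.3, 0, 0], 0, 4.4], [[0.3, 0, 0], 0, 4.2], [[0.3, 0, 0], 0, 4], [[0.3, 0, 0], 0, 4], [[0.3, 0, 0], 0, 4]], "squeeze": 30}}

```text
time: 17.45
ee_pos: [0.5214, 0.2491, 0.0016]
tcp_rot: [127.4, 90.0, -147.9]
wrist_force: [0.6, 0.2, -0.9]
opening: 0.0401
```

```bash
python3 - <<'E'
from h import *
st();plan([.5215,.249,.004],84.7)
p,d=bot.camera("scene"); cv2.imwrite("pics/s5.png",cv2.resize(p[90:190,320:430],None,fx=6,fy=6,interpolation=cv2.INTER_CUBIC))
E
```

```text
t 17.45 p [0.5214 0.2491 0.0016] F [ 0.59  0.25 -0.86] T [-0.025 -0.017 -0.015] op 40.14 q [25.5  9.7 -7.  73.3 -0.  30.8]
tool axes x [-0. -0. -1.] y [-0.996  0.092  0.   ] z [ 0.092  0.996 -0.   ] jaw 84.7
shift cm [-0.24 -0.01 -0.  ] turn 0.0 or -180.0 q6 30.8
```

View pics/s5.png

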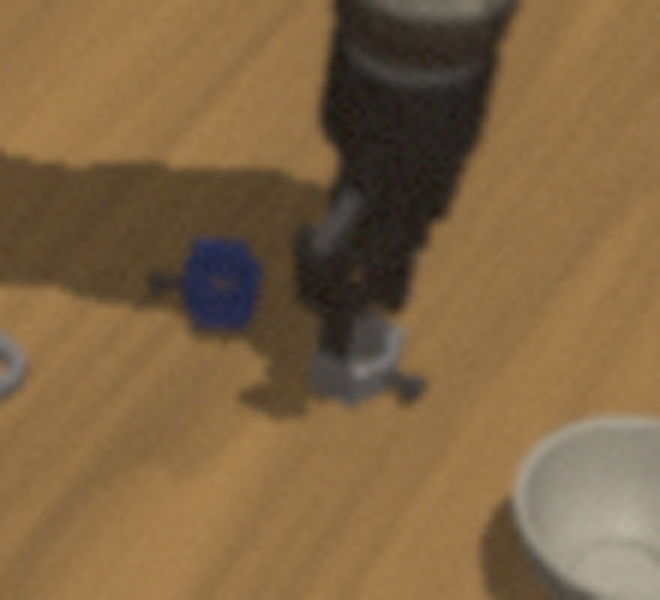

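```bash
python3 - <<'E'
from h import *
def z(P): return ((proj("scene",P)-[320,90])*6).round(0).tolist()
a=np.radians(-5.3);ex=np.array([np.cos(a),np.sin(a),0]);ey=np.array([-np.sin(a),np.cos(a),0]);
for C in ([.5214,.2491,0],):
    C=np.array(C)
    for h in (0,.022): print('near flat edge',h,z([C-ey*.023+ex*.014+[0,0,h],C-ey*.023-ex*.014+[0,0,h]]))
    print('screw',z([C+ex*.038+[0,0,.011]])); print('centre top',z([C+[0,0,.022]]))
    for h in (.005,.015,.025): print('finger outer tip',h,z([C-ey*.032+ex*.011+[0,0,h],C-ey*.032-ex*.011+[0,0,h],C-ey*.02+ex*.011+[0,0,h]]))
p,d=bot.camera("scene"); b=(370,135,396,165); c=cloud("scene",d,b)
print('front finger depth pts z:'); 
for v in range(138,156,2): print(v,[tuple((c[v-135,u-370]*1000).round(0).astype(int)) for u in (374,376,378,380,383,386)])
E
```

```text
near flat edge 0 [[351.0, 411.0], [304.0, 386.0]]
near flat edge 0.022 [[357.0, 379.0], [309.0, 355.0]]
screw [[419.0, 390.0]]
centre top [[357.0, 342.0]]
finger outer tip 0.005 [[338.0, 411.0], [301.0, 392.0], [350.0, 398.0]]
finger outer tip 0.015 [[340.0, 397.0], [303.0, 378.0], [353.0, 383.0]]
finger outer tip 0.025 [[343.0, 383.0], [305.0, 363.0], [356.0, 369.0]]
front finger depth pts z:
138 [(np.int64(521), np.int64(190), np.int64(104)), (np.int64(527), np.int64(188), np.int64(109)), (np.int64(529), np.int64(200), np.int64(100)), (np.int64(529), np.int64(217), np.int64(86)), (np.int64(521), np.int64(268), np.int64(43)), (np.int64(530), np.int64(270), np.int64(46))]
140 [(np.int64(518), np.int64(201), np.int64(86)), (np.int64(527), np.int64(192), np.int64(98)), (np.int64(530), np.int64(200), np.int64(92)), (np.int64(531), np.int64(215), np.int64(82)), (np.int64(522), np.int64(268), np.int64(36)), (np.int64(531), np.int64(268), np.int64(40))]
142 [(np.int64(520), np.int64(198), np.int64(82)), (np.int64(527), np.int64(194), np.int64(88)), (np.int64(530), np.int64(202), np.int64(8
[... 1125 characters left out ...]
2)), (np.int64(521), np.int64(261), np.int64(-1)), (np.int64(536), np.int64(244), np.int64(21)), (np.int64(537), np.int64(271), np.int64(0))]
152 [(np.int64(514), np.int64(229), np.int64(14)), (np.int64(521), np.int64(226), np.int64(20)), (np.int64(526), np.int64(230), np.int64(20)), (np.int64(533), np.int64(229), np.int64(24)), (np.int64(538), np.int64(242), np.int64(16)), (np.int64(545), np.int64(247), np.int64(15))]
154 [(np.int64(515), np.int64(230), np.int64(5)), (np.int64(522), np.int64(227), np.int64(11)), (np.int64(529), np.int64(225), np.int64(16)), (np.int64(533), np.int64(231), np.int64(14)), (np.int64(538), np.int64(244), np.int64(6)), (np.int64(547), np.int64(246), np.int64(8))]
```

Opening reads 40 mm, below the 46 mm of the collar, with no force. The depth data puts the visible fingertip near z≈28 mm, so the tips seem to be above the collar. I'll reopen and probe down gently.

Request:
{"method": "play_rows", "body": {"rows": [[[0, 0, 0], 0, 6], [[0, 0, 0], 0, 6], [[0, 0, 0], 0, 6], [[0.2, 0, 0], 0, 6], [[0.4, 0, 0], 0, 6], [[0.4, 0, 0], 0, 6], [[0.4, 0, 0], 0, 6]]}}

```text
time: 18.13
ee_pos: [0.5212, 0.249, -0.0027]
tcp_rot: [123.5, 90.0, -151.8]
wrist_force: [-0.1, -1.3, -0.7]
opening: 0.0601
```

```bash
python3 - <<'E'
from h import *
st()
p,d=bot.camera("scene"); b=(360,100,400,165);
cv2.imwrite("pics/s6.png",cv2.resize(p[100:170,345:415],None,fx=8,fy=8,interpolation=cv2.INTER_CUBIC))
c=cloud("scene",d,b)
k=(c[...,2]>.004)&(c[...,2]<.2)&(d[100:165,360:400]>0)
g=p[100:165,360:400].mean(2)
for v in range(136,158):
    print(v,' '.join(f"{int(c[v-100,u-360,1]*1000):4d}/{int(c[v-100,u-360,2]*1000):3d}/{int(g[v-100,u-360]):3d}" for u in range(371,389,2)))
E
```

```text
t 18.13 p [ 0.5212  0.249  -0.0027] F [-0.11 -1.26 -0.72] T [ 0.027  0.026 -0.006] op 60.07 q [25.5  9.8 -7.4 72.9 -0.  30.8]
136  184/111/ 33  187/111/ 31  182/118/ 28  190/114/ 43  213/ 95/ 43  211/100/ 41  217/ 97/ 36  278/ 44/ 30  276/ 48/ 36
137  184/107/ 36  179/115/ 34  183/114/ 32  192/108/ 43  211/ 94/ 45  212/ 95/ 41  279/ 36/ 38  283/ 36/ 31  278/ 43/ 33
138  182/105/ 38  183/108/ 30  182/112/ 34  191/106/ 44  211/ 90/ 42  217/ 87/ 51  276/ 35/ 48  280/ 34/ 34  277/ 40/ 35
139  183/101/ 33  185/102/ 34  181/109/ 31  191/102/ 40  209/ 88/ 43  305/  2/ 58  311/ -1/ 59  279/ 32/ 44  278/ 36/ 43
140  192/ 89/ 38  183/101/ 37  185/102/ 31  195/ 95/ 44  207/ 86/ 40  304/ -1/ 62  303/  2/ 65  308/  1/ 68  278/ 32/ 76
141  191/ 86/ 33  191/ 89/ 37  181/102/ 33  197/ 89/ 36  212/ 79/ 41  298/  0/ 68  303/ -1/ 68  306/  0/ 83  306/  2/104
142  187/ 87/ 32  191/ 86/ 35  183/ 97/ 41  206/ 78/ 38  210/ 77/ 46  268/ 24/ 74  296/  1/ 70  301/  0/ 89  304/  0/109
143  186/ 84/ 39  187/ 87/ 31  183/ 93/ 33  202/ 77/ 39  208/ 75/ 55  267/ 21/ 73  267/ 24/ 75  298/ -1/ 82  301/  0/107
144  1
[... 987 characters left out ...]
/ 63  208/ 35/ 62  209/ 38/ 84  230/ 20/115  233/ 20/102  240/ 17/ 86  243/ 16/ 69  264/  0/ 84
153  230/  3/ 70  228/  9/ 70  226/ 13/ 70  228/ 15/ 74  226/ 20/ 89  232/ 17/ 84  239/ 13/ 80  243/ 13/ 63  245/ 14/ 68
154  228/  1/ 69  225/  7/ 72  226/  9/ 74  227/ 12/ 72  225/ 17/ 81  235/ 10/ 80  242/  7/ 80  252/  0/ 72  242/ 13/ 56
155  226/  0/ 70  227/  1/ 73  226/  5/ 77  224/ 11/ 76  223/ 15/ 77  234/  7/ 84  243/  1/ 89  247/  1/ 82  239/ 12/ 56
156 -535/789/ 67  224/  0/ 71  225/  3/ 91  226/  5/ 80  223/ 11/ 83  235/  2/ 94  242/ -1/102  244/  0/ 98  246/  1/ 62
157  218/  0/ 68  221/  0/ 71  227/ -2/100  221/  6/ 94  228/  2/ 93  236/ -1/108  238/ -1/111  239/  1/104  246/ -2/ 80
```

View pics/s6.png

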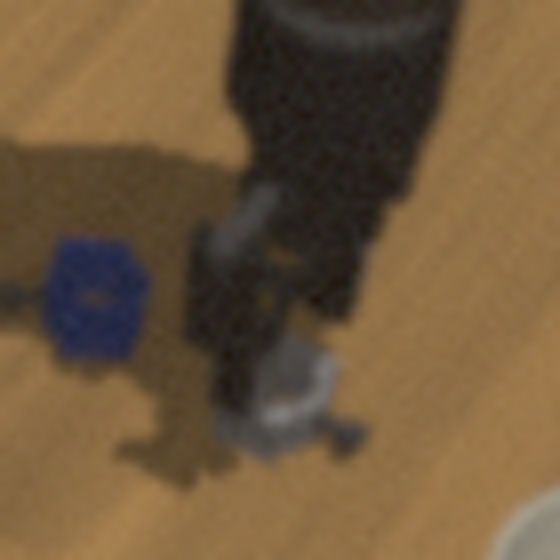

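The depth data confirm that the near fingertip (y≈207 mm) ends at z≈35 mm while the reported TCP z is −3 mm. The real tips therefore sit about 3 cm behind the reported TCP. I'll go down in small, force-checked steps.

Request:
{"method": "play_rows", "body": {"rows": [[[0.5, 0, 0], 0, 6], [[1, 0, 0], 0, 6], [[1, 0, 0], 0, 6], [[1, 0, 0], 0, 6]]}}

```text
time: 18.52
ee_pos: [0.521, 0.2489, -0.013]
tcp_rot: [119.5, 89.9, -155.7]
wrist_force: [-0.1, 0.6, -0.5]
opening: 0.06
```

```bash
cat > tip.py <<'E'
from h import *
st()
p,d=bot.camera("scene"); b=(340,90,420,175); c=cloud("scene",d,b); g=p[90:175,340:420].mean(2)
o=bot.get_obs(); y0=.249
near=(c[...,1]>y0-.06)&(c[...,1]<y0-.028)&(c[...,2]>.004)&(abs(c[...,0]-.521)<.015)
far=(c[...,1]>y0+.026)&(c[...,1]<y0+.06)&(c[...,2]>.004)&(abs(c[...,0]-.521)<.015)
for nm,m in (('near',near),('far',far)):
    q=c[m]; 
    if len(q): i=np.argsort(q[:,2])[:8]; print(nm,len(q),(q[i]*1000).round(0).astype(int).tolist())
E
python3 tip.py
```

```text
t 18.52 p [ 0.521   0.2489 -0.013 ] F [-0.12  0.63 -0.47] T [-0.068 -0.006  0.004] op 60.02 q [25.5 10.1 -8.2 71.8  0.  30.8]
near 570 [[518, 212, 22], [525, 211, 22], [512, 211, 23], [528, 212, 23], [529, 215, 25], [525, 211, 26], [516, 208, 28], [529, 214, 30]]
far 70 [[529, 280, 21], [519, 280, 21], [515, 281, 22], [527, 277, 23], [523, 278, 24], [526, 279, 25], [519, 279, 26], [536, 277, 27]]
```

Request:
{"method": "play_rows", "body": {"rows": [[[0.4, 0, 0], 0, 6], [[0.8, 0, 0], 0, 6], [[1.2, 0, 0], 0, 6], [[1.2, 0, 0], 0, 6], [[1.2, 0, 0], 0, 6]]}}

```text
time: 18.98
ee_pos: [0.5211, 0.2489, -0.0249]
tcp_rot: [121.5, 90.0, -153.8]
wrist_force: [0.6, -0.0, -0.2]
opening: 0.06
```

```bash
python3 tip.py
```

```text
t 18.98 p [ 0.5211  0.2489 -0.0249] F [ 0.6  -0.05 -0.21] T [ 0.008  0.009 -0.026] op 60.05 q [25.5 10.6 -9.  70.5 -0.  30.8]
near 598 [[513, 212, 10], [527, 210, 12], [526, 211, 14], [529, 212, 15], [530, 216, 17], [525, 212, 17], [522, 205, 17], [525, 205, 18]]
far 55 [[519, 282, 15], [536, 282, 15], [523, 279, 19], [535, 276, 20], [530, 278, 20], [535, 281, 20], [528, 276, 21], [526, 279, 21]]
```

Request:
{"method": "play_rows", "body": {"rows": [[[0, 0, 0], 0, 5.4], [[0, 0, 0], 0, 5], [[0, 0, 0], 0, 4.8], [[0, 0, 0], 0, 4.6], [[0, 0, 0], 0, 4.4], [[0, 0, 0], 0, 4.2], [[0, 0, 0], 0, 4], [[0, 0, 0], 0, 4], [[0, 0, 0], 0, 4]], "squeeze": 20}}

```text
time: 19.78
ee_pos: [0.5217, 0.2493, -0.024]
tcp_rot: [-43.9, 89.9, 40.9]
wrist_force: [-1.5, 1.9, 5.1]
opening: 0.0455
```

```bash
python3 tip.py; python3 -c "
from h import *
plan([.5215,.249,-.025],84.7)
p,d=bot.camera('scene');cv2.imwrite('pics/s7.png',cv2.resize(p[100:170,345:415],None,fx=8,fy=8,interpolation=cv2.INTER_CUBIC))"
```

```text
t 19.78 p [ 0.5217  0.2493 -0.024 ] F [-1.54  1.92  5.14] T [0.433 0.07  0.006] op 45.48 q [25.5 10.5 -9.  70.5  0.  30.8]
near 604 [[513, 219, 8], [528, 216, 11], [521, 216, 11], [529, 220, 12], [526, 218, 13], [508, 221, 13], [526, 218, 16], [519, 212, 17]]
far 5 [[536, 276, 12], [530, 275, 26], [535, 277, 31], [536, 296, 73], [535, 295, 77]]
tool axes x [ 0.001  0.001 -1.   ] y [-0.996  0.092 -0.001] z [0.092 0.996 0.001] jaw 84.71
shift cm [ 0.1   0.01 -0.04] turn 0.01 or -179.99 q6 30.8
```

View pics/s7.png

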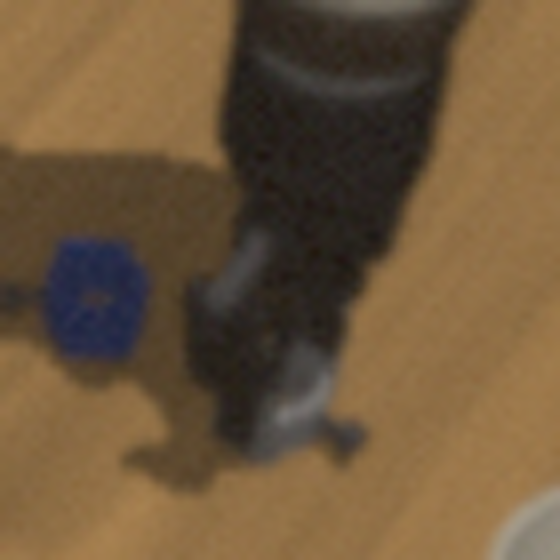

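Gripped at 45.5 mm on the grip flats, with the screw pointing away at (348,438). Lifting.

Request:
{"method": "play_rows", "body": {"rows": [[[0, 0, 0], 0, 4], [[0, 0, 0], 0, 4], [[-1, 0, 0], 0, 4], [[-3, 0, 0], 0, 4], [[-6, 0, 0], 0, 4], [[-9, 0, 0], 0, 4], [[-12, 0, 0], 0, 4], [[-15, 0, 0], 0, 4], [[-15, 0, 0], 0, 4], [[-15, 0, 0], 0, 4], [[-15, 0, 0], 0, 4]], "squeeze": 40}}

```text
time: 20.8
ee_pos: [0.5211, 0.2487, 0.1248]
tcp_rot: [131.9, 89.9, -143.4]
wrist_force: [-0.2, -0.2, -1.2]
opening: 0.0451
```

```bash
python3 - <<'E'
from h import *
st(); plan([.5312,-.1618,.125],89.8)
p,d=bot.camera("scene"); np.savez("pics/s8.npz",p=p,d=d); cv2.imwrite("pics/s8.png",p)
E
```

```text
t 20.8 p [0.5211 0.2487 0.1248] F [-0.2  -0.21 -1.17] T [ 0.003 -0.001 -0.008] op 45.12 q [25.5  7.9  4.7 86.8 -0.  30.8]
tool axes x [-0.001 -0.001 -1.   ] y [-0.996  0.092  0.001] z [ 0.092  0.996 -0.001] jaw 84.7
shift cm [ 1.000e-02 -4.800e+00 -4.078e+01] turn -5.1 or 174.9 q6 30.8
```

View pics/s8.png

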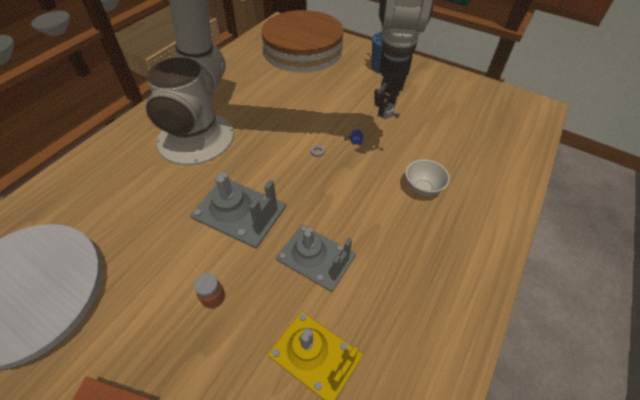

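The collar is in hand at (388,108); the weight reads about −1.2 N. Moving over the shaft.

Request:
{"method": "play_rows", "body": {"rows": [[[0, -4.8, -40.78], -5.1, 4], [[0, -4.8, -40.78], -5.1, 4], [[0, -4.8, -40.78], -5.1, 4], [[0, -4.8, -40.78], -5.1, 4], [[0, -4.8, -40.78], -5.1, 4], [[0, -4.8, -40.78], -5.1, 4], [[0, -4.8, -40.78], -5.1, 4], [[0, -4.8, -40.78], -5.1, 4], [[0, -4.8, -40.78], -5.1, 4], [[0, -4.8, -40.78], -5.1, 4], [[0, -4.8, -40.78], -5.1, 4], [[0, -4.8, -40.78], -5.1, 4]]}}

```text
time: 21.85
ee_pos: [0.5304, -0.1631, 0.1237]
tcp_rot: [74.8, 89.8, 164.4]
wrist_force: [0.3, 0.2, -1.1]
opening: 0.0453
```

Request:
{"method": "play_rows", "body": {"rows": [[[0, 0, 0], 0, 4], [[0, 0, 0], 0, 4], [[0, 0, 0], 0, 4], [[0, 0, 0], 0, 4], [[0, 0, 0], 0, 4]]}}

```text
time: 22.27
ee_pos: [0.5317, -0.1606, 0.1257]
tcp_rot: [-115.4, 90.0, -25.5]
wrist_force: [-0.4, 0.1, -2.0]
opening: 0.0455
```

```bash
python3 - <<'E'
from h import *
st(); plan([.5312,-.1618,.0785],89.8)
p,d=bot.camera("scene"); np.savez("pics/s9.npz",p=p,d=d); cv2.imwrite("pics/s9.png",cv2.resize(p[180:300,250:370],None,fx=5,fy=5,interpolation=cv2.INTER_CUBIC))
c=cloud("scene",d,(250,180,370,300)); q=c[(c[...,2]>.135)&(c[...,2]<.185)&(c[...,0]>.551)&(c[...,0]<.58)]; print((q*1000).round(0).astype(int)[:25].tolist())
E
```

```text
t 22.27 p [ 0.5317 -0.1606  0.1257] F [-0.44  0.07 -1.95] T [ 0.054 -0.008 -0.007] op 45.54 q [-16.8   4.8   1.4  86.6  -0.  -16.7]
tool axes x [ 0. -0. -1.] y [-1.     0.002 -0.   ] z [ 0.002  1.    -0.   ] jaw 89.88
shift cm [ 4.72  0.05 -0.12] turn 0.08 or -179.92 q6 -16.7
[[551, -158, 169], [551, -162, 170], [551, -166, 167], [552, -163, 164], [553, -161, 164], [555, -159, 163], [553, -164, 163], [555, -163, 164], [557, -163, 164], [558, -161, 163], [560, -160, 164], [563, -161, 167], [564, -159, 166], [566, -158, 166], [553, -165, 160], [555, -164, 161], [557, -164, 163], [559, -162, 161], [562, -164, 167], [564, -163, 167], [566, -163, 168], [568, -161, 168], [570, -160, 168], [552, -163, 154], [558, -165, 161]]
```

View pics/s9.png

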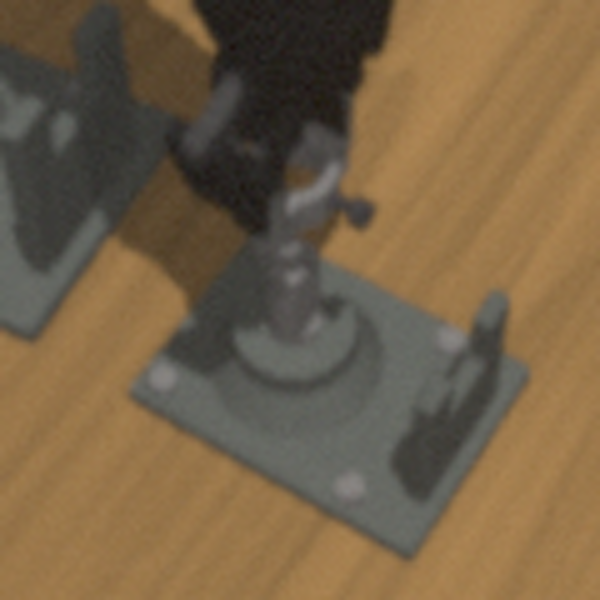

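The collar is above the shaft with its screw at (355,210) pointing toward the lug. Correcting xy and coming down to 3 mm above the shaft end.

Request:
{"method": "play_rows", "body": {"rows": [[[0, 0.05, -0.12], 0, 4], [[1.5, 0.05, -0.12], 0, 4], [[3, 0.05, -0.12], 0, 4], [[4.3, 0.05, -0.12], 0, 4], [[4.6, 0.05, -0.12], 0, 4], [[4.6, 0.05, -0.12], 0, 4], [[4.6, 0.05, -0.12], 0, 4], [[4.6, 0.05, -0.12], 0, 4]]}}

```text
time: 22.98
ee_pos: [0.5315, -0.1628, 0.0805]
tcp_rot: [-107.5, 89.9, -17.7]
wrist_force: [0.3, -0.6, -1.6]
opening: 0.0449
```

```bash
python3 - <<'E'
from h import *
st(); plan([.5312,-.1618,.0685],89.8)
p,d=bot.camera("scene"); cv2.imwrite("pics/s10.png",cv2.resize(p[200:290,265:365],None,fx=6,fy=6,interpolation=cv2.INTER_CUBIC))
E
```

```text
t 22.98 p [ 0.5315 -0.1628  0.0805] F [ 0.34 -0.65 -1.65] T [0.019 0.037 0.003] op 44.9 q [-17.    5.   -3.4  81.5  -0.  -16.8]
tool axes x [ 0.001 -0.    -1.   ] y [-1.     0.003 -0.001] z [ 0.003  1.    -0.   ] jaw 89.8
shift cm [1.2  0.03 0.1 ] turn 0.0 or -180.0 q6 -16.8
```

View pics/s10.png

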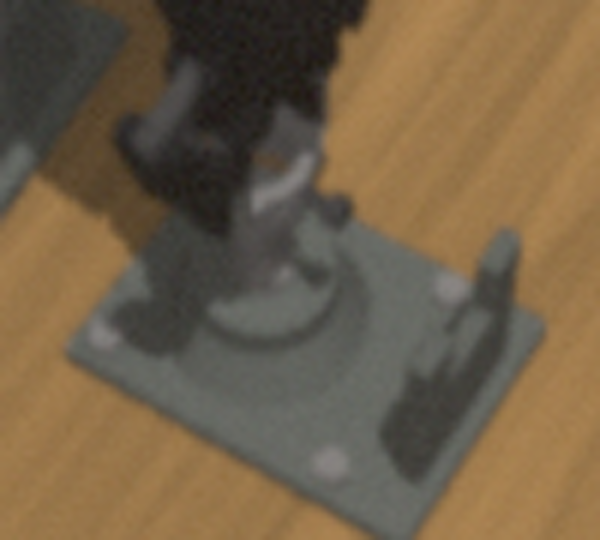

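Request:
{"method": "play_rows", "body": {"rows": [[[0, 0, 0.1], 0, 4], [[0, 0, 0.1], 0, 4], [[0, 0, 0.1], 0, 4], [[0.2, 0, 0.1], 0, 4], [[0.4, 0, 0.1], 0, 4], [[0.4, 0, 0.1], 0, 4], [[0.4, 0, 0.1], 0, 4]]}}

```text
time: 23.62
ee_pos: [0.5309, -0.1616, 0.0753]
tcp_rot: [74.3, 90.0, 164.1]
wrist_force: [0.2, 0.3, -1.3]
opening: 0.045
```

```bash
python3 - <<'E'
from h import *
st(); plan([.5312,-.1618,.0685],89.8)
E
```

```text
t 23.62 p [ 0.5309 -0.1616  0.0753] F [ 0.22  0.32 -1.32] T [-0.04  -0.04  -0.041] op 44.97 q [-16.9   5.1  -3.9  81.1  -0.  -16.7]
tool axes x [-0.  0. -1.] y [-1.     0.003  0.   ] z [0.003 1.    0.   ] jaw 89.8
shift cm [ 0.68 -0.03 -0.02] turn 0.0 or -180.0 q6 -16.7
```

Request:
{"method": "play_rows", "body": {"rows": [[[0.15, 0, 0], 0, 4], [[0.3, 0, 0], 0, 4], [[0.3, 0, 0], 0, 4], [[0.3, 0, 0], 0, 4]]}}

```text
time: 23.95
ee_pos: [0.531, -0.1616, 0.0724]
tcp_rot: [80.7, 90.0, 170.5]
wrist_force: [0.1, 0.1, -1.5]
opening: 0.0451
```

```bash
python3 - <<'E'
from h import *
st(); plan([.5312,-.1618,.0685],89.8)
E
```

```text
t 23.95 p [ 0.531  -0.1616  0.0724] F [ 0.15  0.13 -1.48] T [-0.049 -0.001 -0.029] op 45.09 q [-16.9   5.1  -4.2  80.7  -0.  -16.7]
tool axes x [-0.  0. -1.] y [-1.     0.003  0.   ] z [0.003 1.    0.   ] jaw 89.81
shift cm [ 0.39 -0.02 -0.02] turn 0.01 or -179.99 q6 -16.7
```

Request:
{"method": "play_rows", "body": {"rows": [[[0.15, 0, 0], 0, 4], [[0.3, 0, 0], 0, 4], [[0.3, 0, 0], 0, 4], [[0.3, 0, 0], 0, 4]]}}

```text
time: 24.28
ee_pos: [0.531, -0.1616, 0.0694]
tcp_rot: [75.1, 90.0, 164.9]
wrist_force: [0.1, 1.1, -1.3]
opening: 0.045
```

```bash
python3 -c "
from h import *
st()"
```

```text
t 24.28 p [ 0.531  -0.1616  0.0694] F [ 0.1   1.05 -1.29] T [-0.048  0.001 -0.015] op 44.98 q [-16.9   5.1  -4.5  80.4  -0.  -16.7]
```

Request:
{"method": "play_rows", "body": {"rows": [[[0.15, 0, 0], 0, 4], [[0.3, 0, 0], 0, 4], [[0.3, 0, 0], 0, 4], [[0.3, 0, 0], 0, 4]]}}

```text
time: 24.62
ee_pos: [0.531, -0.1616, 0.0664]
tcp_rot: [74.8, 90.0, 164.6]
wrist_force: [0.1, 0.3, -0.6]
opening: 0.0453
```

```bash
python3 -c "
from h import *
st()"
```

```text
t 24.62 p [ 0.531  -0.1616  0.0664] F [ 0.13  0.27 -0.62] T [-0.003  0.042  0.01 ] op 45.28 q [-16.9   5.2  -4.8  80.1  -0.  -16.7]
```

Request:
{"method": "play_rows", "body": {"rows": [[[0.15, 0, 0], 0, 4], [[0.3, 0, 0], 0, 4], [[0.3, 0, 0], 0, 4], [[0.3, 0, 0], 0, 4]]}}

```text
time: 24.95
ee_pos: [0.531, -0.1616, 0.0634]
tcp_rot: [70.6, 90.0, 160.4]
wrist_force: [-0.4, -0.2, -0.4]
opening: 0.0453
```

```bash
python3 - <<'E'
from h import *
st()
p,d=bot.camera("scene"); np.savez("pics/s11.npz",p=p,d=d);cv2.imwrite("pics/s11.png",cv2.resize(p[200:290,265:365],None,fx=6,fy=6,interpolation=cv2.INTER_CUBIC))
E
```

```text
t 24.95 p [ 0.531  -0.1616  0.0634] F [-0.38 -0.16 -0.39] T [-0.059  0.019 -0.032] op 45.29 q [-16.9   5.2  -5.   79.8   0.  -16.7]
```

View pics/s11.png

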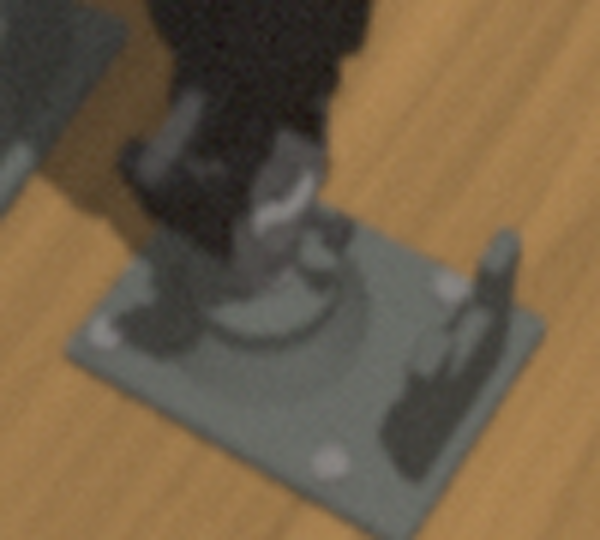

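It's going down freely over the shaft. Continuing.

Request:
{"method": "play_rows", "body": {"rows": [[[0.15, 0, 0], 0, 4], [[0.3, 0, 0], 0, 4], [[0.45, 0, 0], 0, 4], [[0.5, 0, 0], 0, 4], [[0.5, 0, 0], 0, 4], [[0.5, 0, 0], 0, 4]]}}

```text
time: 25.5
ee_pos: [0.531, -0.1616, 0.0585]
tcp_rot: [74.7, 90.0, 164.5]
wrist_force: [0.4, 0.1, -1.7]
opening: 0.045
```

```bash
python3 - <<'E'
from h import *
st()
E
```

```text
t 25.5 p [ 0.531  -0.1616  0.0585] F [ 0.4   0.07 -1.7 ] T [ 0.032 -0.022  0.015] op 45.01 q [-16.9   5.3  -5.5  79.2  -0.  -16.7]
```

Request:
{"method": "play_rows", "body": {"rows": [[[0.15, 0, 0], 0, 4], [[0.3, 0, 0], 0, 4], [[0.3, 0, 0], 0, 4], [[0.3, 0, 0], 0, 4], [[0.3, 0, 0], 0, 4]]}}

```text
time: 25.92
ee_pos: [0.531, -0.1616, 0.0556]
tcp_rot: [97.9, 90.0, -172.3]
wrist_force: [-0.9, 0.3, -1.2]
opening: 0.0451
```

```bash
python3 - <<'E'
from h import *
st();plan([.531,-.1616,.0535],89.8)
p,d=bot.camera("scene"); np.savez("pics/s12.npz",p=p,d=d);cv2.imwrite("pics/s12.png",cv2.resize(p[200:290,265:365],None,fx=6,fy=6,interpolation=cv2.INTER_CUBIC))
c=cloud("scene",d,(265,200,365,290))
m=(c[...,2]>.08)&(c[...,2]<.115)&(c[...,0]<.58)&(c[...,0]>.5)&(abs(c[...,1]+.162)<.03)
g=p[200:290,265:365].mean(2)
# heights on collar front face/top, screw, shaft top
vv,uu=np.nonzero(m)
for v in range(228,246):
    print(v,' '.join(f"{int(c[v-200,u-265,0]*1000):4d},{int(c[v-200,u-265,1]*1000):4d},{int(c[v-200,u-265,2]*1000):3d}/{int(g[v-200,u-265])}" for u in range(304,326,2)))
E
```

```text
t 25.92 p [ 0.531  -0.1616  0.0556] F [-0.89  0.29 -1.19] T [ 0.014 -0.002 -0.01 ] op 45.13 q [-16.9   5.3  -5.8  78.9  -0.  -16.7]
tool axes x [-0. -0. -1.] y [-1.     0.003  0.   ] z [ 0.003  1.    -0.   ] jaw 89.8
shift cm [0.21 0.   0.  ] turn 0.0 or -180.0 q6 -16.7
228  539,-190,156/32  544,-190,160/34  548,-188,161/38  548,-180,150/64  533,-149, 99/73  537,-148,101/75  541,-146,101/76  544,-141, 98/75  515, -83,  0/92  519, -80,  0/120  523, -78,  0/119
229  540,-192,156/40  545,-190,157/36  549,-189,159/46  530,-153, 98/74  533,-150, 97/72  539,-151,101/72  543,-148,102/80  545,-143, 96/77  515, -84, -2/100  521, -83,  0/120  525, -81,  1/115
230  540,-192,152/38  545,-192,156/38  548,-188,152/62  531,-156, 98/72  535,-154, 98/75  540,-152,100/71  543,-149, 99/93  544,-142, 91/84  518, -88,  0/102  523, -86,  1/119  526, -82,  0/119
231  540,-192,148/40  545,-192,152/42  530,-162,102/72  533,-158, 98/75  538,-157,101/75  540,-153, 97/70  545,-153,101/111  544,-141, 86/93  519, -90, -1/111  524, -89,  1/115  528, -85,  0/119
232  541,-193,146/39  543,-188,142/40  531,-163, 98/7
[... 1956 characters left out ...]
6, 86/80  547,-171, 81/80  539,-151, 47/68  542,-147, 43/94  561,-169, 90/88  566,-169, 95/65  568,-163, 88/63  548,-120, 11/95
243  538,-191, 97/67  542,-189, 97/76  544,-184, 92/75  544,-176, 82/74  539,-159, 53/76  540,-153, 45/68  545,-151, 47/92  548,-147, 44/96  566,-170, 92/78  569,-164, 86/69  550,-122, 11/97
244  538,-191, 92/66  542,-189, 93/77  544,-184, 89/77  539,-169, 62/69  539,-160, 51/72  542,-156, 48/70  546,-153, 46/83  549,-150, 45/91  553,-146, 42/89  551,-133, 23/72  551,-124, 11/89
245  539,-193, 92/69  539,-185, 81/76  545,-185, 86/74  539,-168, 57/69  540,-162, 50/75  543,-157, 45/73  548,-156, 47/67  551,-152, 46/71  555,-150, 46/80  553,-137, 26/77  553,-127, 12/83
```

View pics/s12.png

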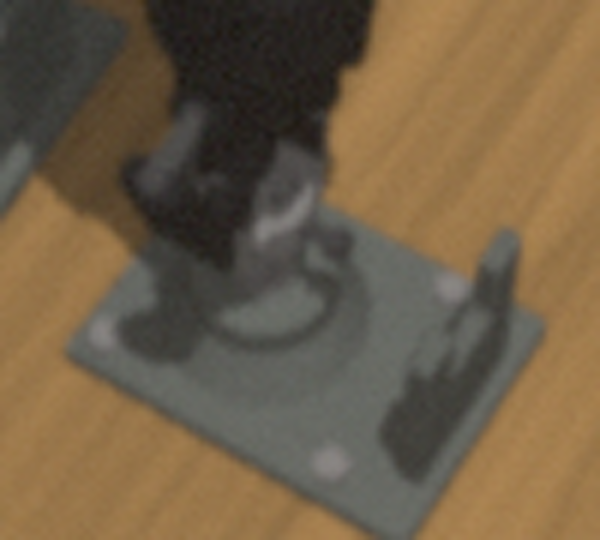

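```bash
python3 - <<'E'
from h import *
Z=np.load("pics/s12.npz");p,d=Z['p'],Z['d']
P=[]
ds=[d]+[bot.camera("scene")[1] for _ in range(3)]
d=np.median(ds,0)
c=cloud("scene",d,(265,200,365,290));g=p[200:290,265:365].mean(2)
r=np.hypot(c[...,0]-.533,c[...,1]+.164)
rim=(g>108)&(c[...,2]>.09)&(c[...,2]<.11)&(r<.024)
ins=(r<.009)&(c[...,2]>.09)&(c[...,2]<.11)
for m in (rim,ins): q=c[m]; print(len(q),q.mean(0).round(4),np.median(q[:,2]))
# pre-insertion shaft top in scene0
c0=cloud("scene",np.load("pics/scene0.npz")['d'],(265,200,365,290)); m=(c0[...,2]>.096)&(c0[...,2]<.106)&(c0[...,0]<.58);print(np.median(c0[m][:,2]))
s=(c[...,0]>.563)&(c[...,0]<.58)&(c[...,2]>.08)&(c[...,2]<.105)&(abs(c[...,1]+.163)<.01); print('screw',c[s].mean(0),c[s].max(0),c[s].min(0))
E
```

```text
27 [ 0.5449 -0.1686  0.1011] 0.10135040381266236
32 [ 0.5357 -0.1632  0.0988] 0.09944829159149532
0.09974003545657312
screw [ 0.56635999 -0.16420834  0.0937329 ] [ 0.56893631 -0.15797509  0.09832504] [ 0.56311018 -0.16947434  0.08477057]
```

Request:
{"method": "play_rows", "body": {"rows": [[[0.1, 0, 0], 0, 4], [[0.2, 0, 0], 0, 4], [[0.2, 0, 0], 0, 4], [[0.2, 0, 0], 0, 4], [[0.2, 0, 0], 0, 4], [[0.2, 0, 0], 0, 4]]}}

```text
time: 26.62
ee_pos: [0.5311, -0.1616, 0.0536]
tcp_rot: [-69.1, 90.0, 20.7]
wrist_force: [-0.5, 0.1, -0.8]
opening: 0.0449
```

```bash
python3 - <<'E'
from h import *
st();plan([.531,-.1616,.0535],89.8)
F=[bot.camera("scene") for _ in range(5)]; p=F[0][0]; d=np.median([f[1] for f in F],0)
cv2.imwrite("pics/s13.png",p)
c=cloud("scene",d,(265,200,365,290));g=np.mean([f[0] for f in F],0)[200:290,265:365].mean(2)
r=np.hypot(c[...,0]-.533,c[...,1]+.164)
rim=(g>108)&(c[...,2]>.09)&(c[...,2]<.11)&(r<.024)
ins=(r<.009)&(c[...,2]>.09)&(c[...,2]<.11)
for m in (rim,ins): q=c[m]; print(len(q),q.mean(0).round(4),np.median(q[:,2]))
s=(c[...,0]>.563)&(c[...,0]<.58)&(c[...,2]>.08)&(c[...,2]<.105)&(abs(c[...,1]+.163)<.01); print('screw',c[s].mean(0),c[s].max(0),c[s].min(0))
pt,dt=bot.camera("top");cv2.imwrite("pics/t13.png",pt)
E
```

```text
t 26.62 p [ 0.5311 -0.1616  0.0536] F [-0.46  0.08 -0.82] T [ 0.04  -0.038 -0.012] op 44.91 q [-16.9   5.4  -6.   78.7   0.  -16.7]
tool axes x [ 0.  0. -1.] y [-1.     0.003 -0.   ] z [0.003 1.    0.   ] jaw 89.8
shift cm [0.01 0.01 0.  ] turn 0.0 or -180.0 q6 -16.7
28 [ 0.5456 -0.1683  0.0991] 0.09917247452521871
33 [ 0.5359 -0.1637  0.099 ] 0.099853247717277
screw [ 0.56665316 -0.1645849   0.09192126] [ 0.56913521 -0.15728706  0.09512664] [ 0.56330481 -0.1693298   0.08625762]
```

View pics/s13.png

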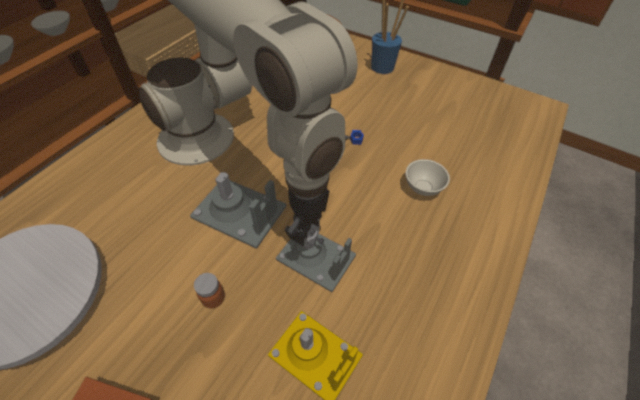

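The collar rim reads 99.1 mm and the shaft end 99.0–99.9 mm, so they are flush. The screw (mean y −164.6 mm, at about (321,240)) lines up with the notch. The contact forces are about zero, and the bowl and jar stand where they were. Handing in.

```bash
python3 -c "
from h import *
bot.job_done(); st()"
```

```text
the job is handed in; nothing more can be done
the job is handed in; nothing more can be done
```

I turned the shaft so one flat faces the notch, slipped the collar over it without forcing, and handed the job in with the gripper still holding the collar. It took about 27 s of the 61 s allowed.

**Shaft:** The jaws closed square on the flats (17.0 mm) and turned the shaft about 35° clockwise. I felt the flats again afterwards, and the jaws still closed square, at about 16 mm.

**Collar:** I gripped it on its outside flats (45 to 45.5 mm opening, 40 N squeeze). Wrist force stayed within about 2 N as it went down over the shaft.

**Last checks:**
- **Height:** The collar's rim and the shaft end read level, at 99.1 mm and 99.0–99.9 mm.
- **Direction:** The set-screw points at the notch, as far as the camera can tell. I set that angle from the gripper, at about −0.2°.
- **Surroundings:** The bowl, the jar and the blue look-alike had not moved in the last picture. The bearing ring was hidden behind the arm there, but had not moved in earlier ones.

**What disagreed:**
- **Shaft angle:** The first camera check suggested the shaft was 8–10° off, so I went back and felt it again. After that, the depth fit gave 2–3° off, but the brightness fit still said about 10°. I trusted the feel.
- **Fingertips:** The real fingertips sit about 3 cm behind the stated TCP when part-open. My first close on the collar therefore missed above it without touching. I then went down in small steps, checking the force.
- **Opening readings:** They were 0.4 to 1.2 mm below the true sizes when gripping.

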